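Free a jammed filter carrier with a hooked pick

TASK

The orange filter carrier is stuck deep in its bay of the microscope's filter changer. Take the yellow-handled hooked pick from its black rest, reach it into the slot, drop the hook into the carrier's eye and draw the carrier out along its tray until you feel it pull up snug against the steel stop bar; go gently, for more than about 12 N on the carrier bends it. Then lift the hook out, leave the carrier lying flat on its tray, wholly out of the mouth, and stand the pick upright back on its rest. Leave the blue carrier and everything else alone, and do not touch the carriers with the gripper.

Things in the scene. Friction and masses are not known exactly. Their poses are not given: they have to be found in the camera images.
- changer: Fixed white two-bay filter changer, 140 mm wide (y). Origin: table level, middle of the mouth plane; +x points into the bays, z up. Bays run along x, centre lines at y = +34 (left) and -34 mm (right). Bay floor and the tray before it (x = -112 to 0) are one plane 20 mm above the table. Roofed part x = 0 to 100 mm, drive box behind it, x = 100 to 185, 72 mm tall.
- tray_mid (a point): Point on the changer midway between the trays (changer x -77, y 0, z 20 mm). Across both trays, between rails 30 mm apart (tops 25 mm above the table), a rigid steel stop bar, 10 mm thick, top 27 mm above the table, is clamped anywhere with its face 64 to 100 mm before the mouth (changer x = -100 to -64). Where it is clamped is not measured: the carrier's front edge comes up against it.
- left_mouth (a point): Mouth of the left bay, at floor height (changer x 0, y 34, z 20 mm), changer's axes. Behind it each bay is an upside-down T: 30 mm wide up to 28.5 mm above the table (the carrier lies here), then a slot only 12 mm wide between clear lips up to 52 mm, roofed by a solid clear cover 52 to 57 mm. It can be entered only through the mouth, from -x.
- right_mouth (a point): Mouth of the right bay, at floor height (changer x 0, y -34, z 20 mm). In each bay, at changer x = 45 mm, a spring brake in the outer wall presses the carrier sideways with about 2 N, up to 2 mm towards the changer's middle: dragging takes some 2 to 6 N until the carrier's rear has passed the brake, then almost nothing until the stop.
- orange_carrier: Loose orange filter carrier to be drawn out, 60 (x) x 26 (y) x 6 (z) mm, about 50 g, in the left or the right bay, its axes along the changer's, front edge 12 to 28 mm inside the mouth. Origin: centre of the underside. A through eye 12 mm (x) by 14 mm (y) is centred at its x = -19 mm, behind a front bar 5 mm thick (front edge x = -30 mm). Green glass disc behind the eye.
- orange_carrier_eye (a point): Centre of the orange carrier's eye, at its underside
- orange_carrier_front (a point): Middle of the orange carrier's front edge, at its underside (carrier x = -30 mm)
- blue_carrier: Blue carrier of the same shape, in the other bay, to be left alone
- pick: Hooked pick, 150 g, standing on its rest. Origin: on the shank's axis, under the handle's middle. Yellow handle 24 (x) x 18 (y) mm from z = 3.5 to 62 mm, to be gripped from above across y; steel foot 32 x 28 mm from z = -2.5 to 3.5 mm. A round shank 5 mm thick runs along +x to x = 85 mm and turns straight down into the hook, 5 mm thick, ending at z = -14.5 mm.
- pick_tip (a point): Lowest point of the pick's hook (pick frame x 85, z -14.5 mm)
- rest: Fixed black rest block for the pick, 80 (x) x 70 (y) x 20 (z) mm, flat topped. Origin: centre of the underside. The pick stands on it with its origin 22.5 mm above the table, shank pointing out over the block's +x side, hook hanging free beyond it.
- oil_bottle: Small amber bottle, 28 mm wide, 60 mm tall, a bystander
- dish: Clear round dish, 90 mm wide, 15 mm tall, a bystander
- culture_flask: Flat clear culture flask 80 x 50 x 28 mm with a blue cap, a bystander
- slide_box: Blue box 90 x 85 x 32 mm, a bystander
- mouse: Black computer mouse 105 x 60 x 30 mm, a bystander
- objective: Brass objective lens, 32 mm wide, 45 mm tall, standing, a bystander
- screwdriver: Screwdriver 160 mm long, lying, a bystander
Things that resemble listed ones, but are neither listed nor needed, are in the scene too. Leave any red look-alike of the pick alone. What is shaped like the rest but turquoise is not meant.

How it is judged:
On the way, in this order (a step that is already met when the one before it is completed fails the run):
1. the pick is lifted off its rest in the gripper (z of pick in the frame of rest above 0.035 m and contact force between the fingers and pick above 3 N), for 0.2 s.
2. the hook draws the orange carrier's front edge out through the mouth (x of orange_carrier_front in the frame of changer below -0.005 m and horizontal distance between pick_tip and orange_carrier_eye below 0.009 m), for 0.1 s.
3. the orange carrier, wholly out of the mouth, is pulled snug against the stop bar: the pick pulls on it steadily with more than 3 N (x of orange_carrier_front in the frame of changer below -0.06 m and contact force between pick and orange_carrier above 3 N), for 0.1 s.
At the end, for the whole second after the job is handed in: The orange carrier lies flat and still on its tray between the rails (4 mm sideways), front edge 60 mm or more before the mouth, so wholly out; the pick stands still, upright and released on its rest, handle axis within 30 mm (along) and 25 mm (across) of its middle (x of orange_carrier_front in the frame of changer between -0.104 and -0.06 m and (y of orange_carrier_front in the frame of left_mouth between -0.004 and 0.004 m or y of orange_carrier_front in the frame of right_mouth between -0.004 and 0.004 m) and z of orange_carrier in the frame of changer below 0.0225 m and angle between orange_carrier's own z axis and vertical below 0.05 rad and linear speed of each of orange_carrier, pick below 0.01 m/s and x of pick in the frame of rest between -0.03 and 0.03 m and y of pick in the frame of rest between -0.025 and 0.025 m and z of pick in the frame of rest between 0.0195 and 0.0255 m and angle between pick's own z axis and vertical below 0.06 rad); the robot touches nothing.
It fails at once if the pick loads the orange carrier with more than 13 N, or the hook is dragged off over the drawn-out carrier's front bar instead of being lifted out of the eye (contact force between pick and orange_carrier above 13 N or (x of orange_carrier_front in the frame of changer below -0.05 m and x of pick_tip in the frame of orange_carrier below -0.0265 m and z of pick_tip in the frame of orange_carrier below 0.011 m and horizontal distance between pick_tip and orange_carrier_eye below 0.03 m)).
It fails at once if the pick or the orange carrier loads the changer with more than 20 N (contact force between any of pick, orange_carrier and changer above 20 N).
It fails at once if the robot itself touches a carrier, or pushes against the changer with over 5 N (contact force between any of the fingers, the arm and orange_carrier above 0.5 N or contact force between any of the fingers, the arm and blue_carrier above 0.5 N or contact force between any of the fingers, the arm and changer above 5 N).
It fails at once if the blue carrier is moved by more than 4 mm (distance of blue_carrier from where it was at the start of the episode above 0.004 m).
It fails at once if a bystander is moved by more than 10 mm (distance of any of oil_bottle, dish, culture_flask, slide_box, mouse, objective, screwdriver from where it was at the start of the episode above 0.01 m).
It also fails if it takes over 62 s, if anything falls off the work surface, if the arm or the gripper's body presses on something with over 40 N, if the wrist force passes 120 N, or if a joint passes its speed limit or range.

ROBOT

A 6-joint arm with a two-finger parallel gripper is mounted at the origin on the work surface. World frame = base frame: x ahead of the robot, y to its left, z up, the work surface at z = 0. Lengths are in m, angles in rad, forces in N, time in s.
With the tool pointing down it reaches from about 0.35 to 0.925 m from the base axis. Payload 6.4 kg.
Tool frame: the origin (TCP) lies at the very end of the fingers, on their centre line; the grasp point (between the pads) lies 19 mm behind it (ctrl.grip_depth is the distance from the TCP to the grasp point, in m); z points along the fingers, y is the direction in which the jaws open and shut (so a half turn about z gives the same grasp; the last joint's range is limited). The gripper opens to 94 mm and grips with 3 to 60 N. Pads are 16 mm wide; open, the fingers measure 119 mm over their backs; the gripper's body (75 mm by 177 mm) begins 78 mm behind the grasp point.
Start: joints at [1.002, 0.245, 1.558, -0, 1.339, -0.174], TCP at [0.25, 0.6, 0.205] pointing down, gripper open.
Joint ranges: [-3.13, 3.13], [-1.02, 2.26], [0.13, 2.54], [-0.95, 4.09], [0.21, 2.88], [-2.74, 2.74]. Speed limits (rad/s): [2.57, 2.57, 3.14, 3.14, 3.14, 3.14].

INTERFACE

Orientations are given as a rotation vector (axis times angle).
In Python, from workcell import ctrl gives the robot as it stands.
- The arm moves only by the tool step_arm, never from a script. Its argument "moves" is a list of rows, each an object of numbers: "x", "y", "z": the shift along the tool's x, y, z in mm; "wx", "wy", "wz": the turn, a rotation vector about the tool's x, y, z in rad; "hand": the opening, from 0 (shut) to 1 (fully open). A call has 1 to 20 rows; each row shifts and turns the commanded pose from where the row before left it, along the tool's axes as they then stand; what a row does not reach is not made up. A row lasts 1/12 s, in which the tool goes at most 41.7 mm and 7.16 degrees, less where a joint would pass 70% of its speed; a pose out of reach is approached as far as the arm can. A call with a gripper value outside its range is refused whole. The fingers move at their own pace and stop on an object; "squeeze" is the grip in N (left out, the last holds). Time passes only in rows, so rows that do not move let the fingers close. It gives the time, the measured TCP pose, the force and the opening at its end, in the units of the state.
- ctrl.observe(): the state, without advancing time (a new reading comes with each control period).
- ctrl.read_camera(name): name is "side" or "top" or "wrist"; returns a dict with "frame" (400x640x3 uint8, blue, green, red), "depth" (400x640 float32, m along the optical axis (not along the pixel's ray), 0 where there is no reading), "K" (3x3 intrinsics, pixels), "eye" and "rotation" of the camera in the world. Camera axes: x right, y up, looking along -z (the intrinsics and any distortion apply to the point x, -y, -z); pixel columns grow to the right and rows downward; lengths in m; the calibration is good to about 2 mm. A picture is of the moment at which its call begins.
- ctrl.hand_in(): hands the job in, once; it reports no verdict.
The state is a dict: "t": time; "qpos": joint angles; "joint_vel": joint speeds; "joint_efforts": joint torques, N m; "eef_pos": TCP position; "ee_rot": TCP orientation; "contact_force": force on the tool from outside, world axes, zero at the start; "ft_torque": the same for the moment, N m; "opening": finger opening in m.
Only numpy, scipy, OpenCV 4.12 (cv2) and the standard library are available. Lean on these libraries where they do the work, as an engineer would, in place of code of your own. Each camera call takes 0.05 s, during which the arm holds its last target. There are 200 camera calls.

## Working session

There is one attempt and no reset: what is moved stays moved. The work goes in short steps, Python scripts to look and compute and a tool call to move; the robot and the scene stay as the last step left them, time stands still between calls to the robot, and variables do not carry over. Pictures are saved under pics/ and viewed, about 8 in all and at most 12, crops included, and the job is handed in when it is done.

Besides the shell and the picture viewer there is one more tool, called after "Call:" as name(argument=value, ...), one argument or row to a line, values as JSON. step_arm: Moves the arm, as the interface text tells. Its arguments: {"type":"object","properties":{"moves":{"type":"array","items":{"type":"object","properties":{"x":{"type":"number"},"y":{"type":"number"},"z":{"type":"number"},"wx":{"type":"number"},"wy":{"type":"number"},"wz":{"type":"number"},"hand":{"type":"number"}}}},"squeeze":{"type":"number"}},"required":["moves"]}

```bash
mkdir -p pics; cat > h.py <<'E'
import numpy as np,cv2
from workcell import ctrl
from scipy.spatial.transform import Rotation as R
def cam(n):
    c=ctrl.read_camera(n); np.savez('last_%s.npz'%n,**{k:np.asarray(v) for k,v in c.items() if k in('frame','depth','K','eye','rotation')}); return c
def load(n): return dict(np.load('last_%s.npz'%n))
def rot(c):
    r=np.asarray(c['rotation'],float); return r if r.shape==(3,3) else R.from_rotvec(r).as_matrix()
def cloud(c):
    d=c['depth'];K=c['K'];v,u=np.mgrid[:d.shape[0],:d.shape[1]]
    p=np.stack([(u-K[0,2])/K[0,0]*d,-(v-K[1,2])/K[1,1]*d,-d],-1)
    return p@rot(c).T+c['eye']
def ray_z(c,u,v,z):
    K=c['K'];d=rot(c)@np.array([(u-K[0,2])/K[0,0],-(v-K[1,2])/K[1,1],-1]);e=np.asarray(c['eye']);return e+d*(z-e[2])/d[2]
def proj(c,p):
    q=(np.asarray(p)-c['eye'])@rot(c);K=c['K'];return np.array([K[0,0]*q[0]/-q[2]+K[0,2],K[1,1]*-q[1]/-q[2]+K[1,2]])
E
python3 - <<'E'
from h import *
for n in('top','side'):
    c=cam(n);print(n,c.keys(),c['K'],c['eye'],c['rotation']);cv2.imwrite(f'pics/{n}0.png',c['frame'])
print(ctrl.observe(),ctrl.grip_depth)
E
```

```text
top dict_keys(['frame', 'depth', 'K', 'eye', 'rotation']) [[463.79623155   0.         322.74677133]
 [  0.         463.79623155 198.5003187 ]
 [  0.           0.           1.        ]] [ 0.37178266 -0.00460853  1.27142304] [ 0.11438865 -0.10427228 -1.58846403]
side dict_keys(['frame', 'depth', 'K', 'eye', 'rotation']) [[480.41974943   0.         316.79492141]
 [  0.         480.41974943 198.85785276]
 [  0.           0.           1.        ]] [ 0.39734233 -1.06058816  1.35757678] [ 0.68321924 -0.04858109 -0.12844928]
{'t': 0.1, 'qpos': array([ 1.00189569e+00,  2.45747647e-01,  1.55888948e+00,  1.28973774e-05,
        1.33871416e+00, -1.74132232e-01]), 'joint_vel': array([-4.06538463e-04, -1.09109726e-04, -2.75215755e-03, -1.25279696e-03,
       -3.59636539e-07,  4.19776440e-04]), 'joint_efforts': array([-5.22904375e-04, -4.16910231e+01, -3.15526772e+01,  6.86305342e-02,
        3.08892620e-02, -7.11504140e-05]), 'eef_pos': array([0.2496978 , 0.59953341, 0.20445479]), 'ee_rot': array([-6.15958908e-01, -3.07995259e+00,  2.56631129e-03]), 'contact_force': array([-0.23237556,  0.23222662, -0.09339217]), 'ft_torque': array([ 0.01968603, -0.07356931,  0.0685496 ]), 'opening': 0.0941555901243099} 0.0188
```

View pics/top0.png

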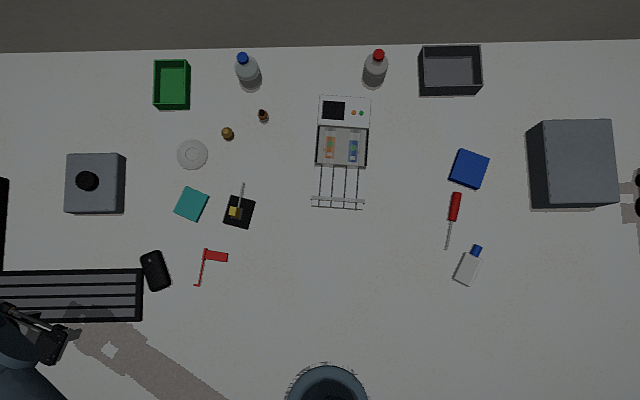

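View pics/side0.png

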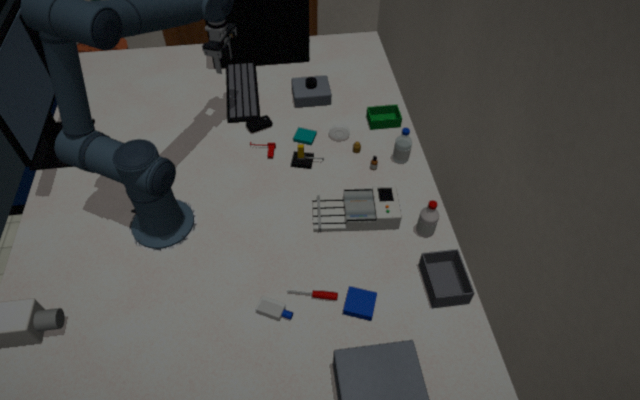

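Top view: changer with trays toward the robot (mouth about (341,165)), orange in the left bay (330,147), blue right (353,150). The pick stands on the black rest (238,211), its shank running to (243,185). The side view agrees.

```bash
python3 - <<'E'
from h import *
c=load('top');P=cloud(c);h=c['frame'].astype(int);b,g,r=h[...,0],h[...,1],h[...,2]
v,u=np.mgrid[:400,:640]
def rep(n,m):
    p=P[m];print(n,m.sum(),'px',u[m].mean().round(1),v[m].mean().round(1),'med',np.median(p,0).round(4),'min',p.min(0).round(3),'max',p.max(0).round(3))
box=lambda a,b_,c_,d:(u>=a)&(u<=b_)&(v>=c_)&(v<=d)
yel=box(215,260,175,235)&(r>120)&(g>90)&(b<90);rep('handle',yel)
m=box(215,260,180,235)&(r<60)&(g<60)&(b<60)&(P[...,2]>.012)&(P[...,2]<.03);rep('rest',m)
pts=P[m][:,:2].astype(np.float32);print(cv2.minAreaRect(pts*1000))
sh=box(236,250,180,200)&(P[...,2]>.015)&(P[...,2]<.04);rep('shank',sh)
ch=box(310,378,90,170)&(P[...,2]>.045);rep('changer',ch);print(cv2.minAreaRect(P[ch][:,:2].astype(np.float32)*1000))
dr=box(310,378,90,170)&(P[...,2]>.066);rep('drive',dr);print(cv2.minAreaRect(P[dr][:,:2].astype(np.float32)*1000))
og=box(310,378,120,170)&(r>b+50)&(r>g+20);rep('orange',og)
print([ray_z(c,a,bb,.026) .round(4) for a,bb in [(u[og].mean(),v[og].mean())]])
bar=box(305,370,192,212)&(P[...,2]>.015);rep('bar',bar)
print(rot(c).round(3))
E
```

```text
handle 51 px 231.9 210.5 med [0.5125 0.2362 0.0834] min [0.5   0.228 0.08 ] max [0.523 0.244 0.09 ]
rest 613 px 239.2 211.9 med [0.5138 0.2256 0.0194] min [0.471 0.19  0.012] max [0.593 0.274 0.03 ]
((533.9022216796875, 226.7013397216797), (69.45960998535156, 117.49198913574219), 73.62420654296875)
shank 66 px 241.5 194.6 med [0.5556 0.2239 0.0216] min [0.547 0.201 0.015] max [0.596 0.239 0.027]
changer 3589 px 342.4 130.4 med [ 0.726  -0.0547  0.0597] min [ 0.372 -0.131  0.045] max [0.822 0.023 1.271]
((594.1691284179688, -42.29203796386719), (140.07618713378906, 449.9587097167969), 84.48252868652344)
drive 1571 px 343.7 111.4 med [ 0.7742 -0.0584  0.0715] min [ 0.372 -0.131  0.066] max [0.822 0.013 1.271]
((594.1161499023438, -42.693389892578125), (139.79031372070312, 449.8587341308594), 84.60509490966797)
orange 49 px 328.8 146.7 med [ 0.6787 -0.0175  0.0561] min [ 0.653 -0.032  0.052] max [ 0.709 -0.01   0.061]
[array([ 0.6897, -0.0179,  0.026 ])]
bar 793 px 338.1 199.3 med [ 0.543  -0.0419  0.0209] min [ 0.372 -0.11   0.015] max [0.566 0.037 1.271]
[[-0.02   0.99  -0.138]
 [-1.    -0.021 -0.005]
 [-0.008  0.138  0.99 ]]
```

```bash
python3 - <<'E'
from h import *
c=cam('wrist');s=ctrl.observe();T=R.from_rotvec(s['ee_rot']).as_matrix()
print('cam in tool',(T.T@(c['eye']-s['eef_pos'])).round(4),(T.T@rot(c)).round(3),c['K'][0,0],'\nT',T.round(4))
c=load('top');P=cloud(c)
v,u=np.mgrid[:400,:640];box=lambda a,b_,c_,d:(u>=a)&(u<=b_)&(v>=c_)&(v<=d)
def rect(n,m):
    p=P[m];print(n,m.sum(),cv2.minAreaRect(p[:,:2].astype(np.float32)*1000))
ok=c['depth']>0
rect('roof',ok&box(312,375,90,172)&(P[...,2]>.050)&(P[...,2]<.062)&(P[...,0]>.6))
rect('drive',ok&box(312,375,90,172)&(P[...,2]>.066)&(P[...,2]<.08))
f=c['frame'].astype(int).max(2)
rect('rest',ok&box(220,258,190,235)&(f<60)&(P[...,2]>.014)&(P[...,2]<.024))
E
```

```text
cam in tool [ 0.068   0.0006 -0.1808] [[ 0.001  0.972  0.235]
 [ 1.    -0.001  0.   ]
 [ 0.     0.235 -0.972]] 354.37298175536586 
T [[-9.231e-01  3.846e-01 -7.000e-04]
 [ 3.846e-01  9.231e-01 -1.200e-03]
 [ 2.000e-04 -1.400e-03 -1.000e+00]]
roof 1917 ((685.5078125, -51.12684631347656), (139.65684509277344, 104.70968627929688), 84.19281005859375)
drive 1555 ((775.1223754882812, -59.78727722167969), (139.79031372070312, 86.23554229736328), 84.60509490966797)
rest 551 ((516.2134399414062, 232.1068115234375), (69.4716796875, 79.65208435058594), 74.51610565185547)
```

Measured: the changer's yaw is about -5.5°, with its mouth near (0.634, -0.046). The rest is at (0.516, 0.232) with yaw about -15.5°. Sizes match the given ones (140 mm and 80x70 mm). Next I move the wrist camera over the pick.

Call:
step_arm(
  moves=[
    {"x": -27.5, "y": -17, "hand": 0.6},
    {"x": -27.5, "y": -17},
    {"x": -27.5, "y": -17},
    {"x": -27.5, "y": -17},
    {"x": -27.5, "y": -17},
    {"x": -27.5, "y": -17},
    {"x": -27.5, "y": -17},
    {"x": -27.5, "y": -17},
    {"x": -27.5, "y": -17},
    {"x": -27.5, "y": -17},
    {"x": -27.5, "y": -17},
    {"x": -27.5, "y": -17},
    {"x": -27.5, "y": -17},
    {"x": -27.5, "y": -17},
    {"wz": -0.12},
    {"x": 0},
    {"x": 0},
  ],
)

```text
validation failed for argument at $.mo...
```

```bash
python3 - <<'E'
from h import *
s=ctrl.observe();print(s['t'],s['eef_pos'],R.from_rotvec(s['ee_rot']).as_matrix().round(4),s['qpos'].round(3))
c=cam('wrist');cv2.imwrite('pics/w1.png',c['frame'])
P=cloud(c);b,g,r=[c['frame'][...,i].astype(int) for i in range(3)]
ok=c['depth']>0
def rep(n,m):
    p=P[m];print(n,m.sum(),'med',np.median(p,0).round(4),cv2.minAreaRect(p[:,:2].astype(np.float32)*1000))
near=ok&(np.hypot(P[...,0]-.514,P[...,1]-.232)<.14)
rep('handle top',near&(r>120)&(b<90)&(P[...,2]>.078)&(P[...,2]<.092))
rep('rest',near&(np.maximum(r,b)<70)&(P[...,2]>.016)&(P[...,2]<.024))
E
```

```text
0.15 [0.2497725  0.59962149 0.20463079] [[-9.231e-01  3.846e-01 -7.000e-04]
 [ 3.846e-01  9.231e-01 -1.200e-03]
 [ 2.000e-04 -1.400e-03 -1.000e+00]] [ 1.002  0.246  1.559 -0.     1.339 -0.174]
handle top 0 med [nan nan nan] ((0.0, 0.0), (0.0, 0.0), 0.0)
rest 0 med [nan nan nan] ((0.0, 0.0), (0.0, 0.0), 0.0)
  return _methods._mean(a, axis=axis, dtype=dtype,
  ret = um.true_divide(
```

View pics/w1.png

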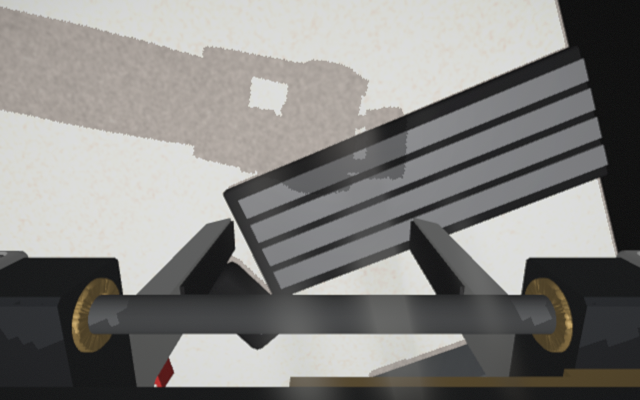

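The wrist camera looks toward tool +x, and the gripper hides the -x half. So I'll turn the tool so that +x points along the pick. The first call was refused, so I'm retrying with plain full rows.

Call:
step_arm(
  moves=[
    {"x": -27.5, "y": -17.0, "z": 0, "wx": 0, "wy": 0, "wz": 0, "hand": 0.6},
    {"x": -27.5, "y": -17.0, "z": 0, "wx": 0, "wy": 0, "wz": 0, "hand": 0.6},
    {"x": -27.5, "y": -17.0, "z": 0, "wx": 0, "wy": 0, "wz": 0, "hand": 0.6},
    {"x": -27.5, "y": -17.0, "z": 0, "wx": 0, "wy": 0, "wz": 0, "hand": 0.6},
    {"x": -27.5, "y": -17.0, "z": 0, "wx": 0, "wy": 0, "wz": 0, "hand": 0.6},
    {"x": -27.5, "y": -17.0, "z": 0, "wx": 0, "wy": 0, "wz": 0, "hand": 0.6},
    {"x": -27.5, "y": -17.0, "z": 0, "wx": 0, "wy": 0, "wz": 0, "hand": 0.6},
    {"x": -27.5, "y": -17.0, "z": 0, "wx": 0, "wy": 0, "wz": 0, "hand": 0.6},
    {"x": -27.5, "y": -17.0, "z": 0, "wx": 0, "wy": 0, "wz": 0, "hand": 0.6},
    {"x": -27.5, "y": -17.0, "z": 0, "wx": 0, "wy": 0, "wz": 0, "hand": 0.6},
    {"x": -27.5, "y": -17.0, "z": 0, "wx": 0, "wy": 0, "wz": 0, "hand": 0.6},
    {"x": -27.5, "y": -17.0, "z": 0, "wx": 0, "wy": 0, "wz": 0, "hand": 0.6},
    {"x": -27.5, "y": -17.0, "z": 0, "wx": 0, "wy": 0, "wz": 0, "hand": 0.6},
    {"x": -27.5, "y": -17.0, "z": 0, "wx": 0, "wy": 0, "wz": 0, "hand": 0.6},
  ],
)

```text
t: 1.37
eef_pos: [0.5144, 0.2308, 0.2054]
ee_rot: [-0.616, -3.08, -0.0]
contact_force: [0.4, -0.2, 1.6]
opening: 0.056
```

Call:
step_arm(
  moves=[
    {"wz": 0.12},
    {"wz": 0.12},
    {"wz": 0.12},
    {"wz": 0.12},
    {"wz": 0.12},
    {"wz": 0.12},
    {"wz": 0.12},
    {"wz": 0.12},
    {"wz": 0.12},
    {"wz": 0.12},
    {"wz": 0.12},
    {"wz": 0.12},
    {"wz": 0.12},
    {"wz": 0.12},
    {"wz": 0.12},
    {"wz": 0.12},
    {"wz": 0.12},
    {"wz": 0.12},
    {"wz": 0.12},
    {"wz": 0.12},
  ],
)

```text
validation failed for argument at $.mo...
```

Call:
step_arm(
  moves=[
    {"wz": 0.124},
    {"wz": 0.124},
    {"wz": 0.124},
    {"wz": 0.124},
    {"wz": 0.122},
    {"wz": 0},
  ],
)

```text
validation failed for argument at $.mo...
```

```bash
cat > w.py <<'E'
from h import *
import sys
s=ctrl.observe();T=R.from_rotvec(s['ee_rot']).as_matrix();print(s['t'],s['eef_pos'].round(4),'yaw',np.degrees(np.arctan2(T[1,0],T[0,0])).round(2),s['qpos'].round(3))
c=cam('wrist');cv2.imwrite('pics/%s.png'%sys.argv[1],c['frame'])
E
python3 w.py w2; python3 - <<'E'
from h import *
c=load('wrist');P=cloud(c);b,g,r=[c['frame'][...,i].astype(int) for i in range(3)]
ok=c['depth']>0
def rep(n,m):
    p=P[m];print(n,m.sum(),len(p) and (np.median(p,0).round(4),cv2.minAreaRect(p[:,:2].astype(np.float32)*1000)))
near=ok&(np.hypot(P[...,0]-.514,P[...,1]-.232)<.14)
rep('handle top',near&(r>120)&(b<90)&(P[...,2]>.078)&(P[...,2]<.092))
rep('rest',near&(np.maximum(r,b)<70)&(P[...,2]>.016)&(P[...,2]<.024))
E
```

```text
1.3667 [0.5144 0.2308 0.2054] yaw 157.38 [ 0.221  0.045  1.781  0.     1.316 -0.955]
handle top 449 (array([0.5115, 0.2363, 0.0861]), ((511.6822204589844, 236.18466186523438), (15.760554313659668, 21.993711471557617), 79.28083038330078))
rest 3214 (array([0.5055, 0.2234, 0.0216]), ((488.39251708984375, 277.1805114746094), (139.74781799316406, 156.56341552734375), 74.14029693603516))
```

View pics/w2.png

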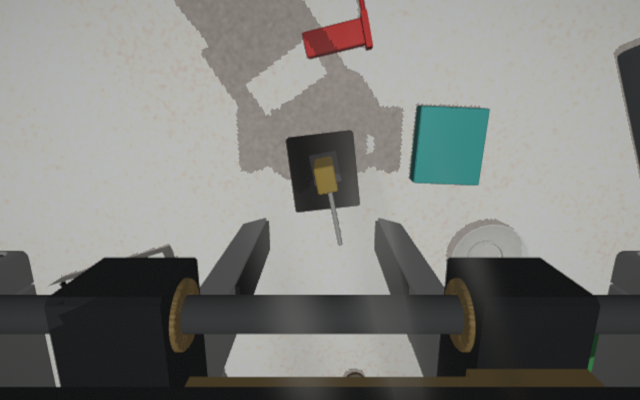

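The pick is upright on the black rest: handle top about (325,175), hook end about (340,244). Move rows need all keys, so I'm turning the tool now with full rows.

Call:
step_arm(
  moves=[
    {"x": 0, "y": 0, "z": 0, "wx": 0, "wy": 0, "wz": 0.12, "hand": 0.6},
    {"x": 0, "y": 0, "z": 0, "wx": 0, "wy": 0, "wz": 0.12, "hand": 0.6},
    {"x": 0, "y": 0, "z": 0, "wx": 0, "wy": 0, "wz": 0.12, "hand": 0.6},
    {"x": 0, "y": 0, "z": 0, "wx": 0, "wy": 0, "wz": 0.12, "hand": 0.6},
    {"x": 0, "y": 0, "z": 0, "wx": 0, "wy": 0, "wz": 0.12, "hand": 0.6},
    {"x": 0, "y": 0, "z": 0, "wx": 0, "wy": 0, "wz": 0.12, "hand": 0.6},
    {"x": 0, "y": 0, "z": 0, "wx": 0, "wy": 0, "wz": 0.12, "hand": 0.6},
    {"x": 0, "y": 0, "z": 0, "wx": 0, "wy": 0, "wz": 0.12, "hand": 0.6},
    {"x": 0, "y": 0, "z": 0, "wx": 0, "wy": 0, "wz": 0.12, "hand": 0.6},
    {"x": 0, "y": 0, "z": 0, "wx": 0, "wy": 0, "wz": 0.12, "hand": 0.6},
    {"x": 0, "y": 0, "z": 0, "wx": 0, "wy": 0, "wz": 0.12, "hand": 0.6},
    {"x": 0, "y": 0, "z": 0, "wx": 0, "wy": 0, "wz": 0.12, "hand": 0.6},
    {"x": 0, "y": 0, "z": 0, "wx": 0, "wy": 0, "wz": 0.12, "hand": 0.6},
    {"x": 0, "y": 0, "z": 0, "wx": 0, "wy": 0, "wz": 0.12, "hand": 0.6},
    {"x": 0, "y": 0, "z": 0, "wx": 0, "wy": 0, "wz": 0.12, "hand": 0.6},
    {"x": 0, "y": 0, "z": 0, "wx": 0, "wy": 0, "wz": 0.12, "hand": 0.6},
    {"x": 0, "y": 0, "z": 0, "wx": 0, "wy": 0, "wz": 0.12, "hand": 0.6},
    {"x": 0, "y": 0, "z": 0, "wx": 0, "wy": 0, "wz": 0.12, "hand": 0.6},
    {"x": 0, "y": 0, "z": 0, "wx": 0, "wy": 0, "wz": 0.12, "hand": 0.6},
    {"x": 0, "y": 0, "z": 0, "wx": 0, "wy": 0, "wz": 0.12, "hand": 0.6},
  ],
)

```text
t: 3.08
eef_pos: [0.5136, 0.2324, 0.2052]
ee_rot: [-3.096, -0.533, 0.001]
contact_force: [1.2, -0.6, -0.1]
opening: 0.056
```

Call:
step_arm(
  moves=[
    {"x": 0, "y": 0, "z": 0, "wx": 0, "wy": 0, "wz": 0.12, "hand": 0.6},
    {"x": 0, "y": 0, "z": 0, "wx": 0, "wy": 0, "wz": 0.12, "hand": 0.6},
    {"x": 0, "y": 0, "z": 0, "wx": 0, "wy": 0, "wz": 0.12, "hand": 0.6},
    {"x": 0, "y": 0, "z": 0, "wx": 0, "wy": 0, "wz": 0.12, "hand": 0.6},
    {"x": 0, "y": 0, "z": 0, "wx": 0, "wy": 0, "wz": 0.12, "hand": 0.6},
    {"x": 0, "y": 0, "z": 0, "wx": 0, "wy": 0, "wz": 0.018, "hand": 0.6},
    {"x": 0, "y": 0, "z": 0, "wx": 0, "wy": 0, "wz": 0, "hand": 0.6},
  ],
)

```text
t: 3.67
eef_pos: [0.5137, 0.2324, 0.2053]
ee_rot: [3.113, -0.421, -0.0]
contact_force: [-0.1, -0.1, -0.0]
opening: 0.0563
```

```bash
python3 w.py w3; python3 - <<'E'
from h import *
c=load('wrist');P=cloud(c);b,g,r=[c['frame'][...,i].astype(int) for i in range(3)]
ok=c['depth']>0
def rep(n,m):
    p=P[m];print(n,m.sum(),len(p) and (np.median(p,0).round(4),cv2.minAreaRect(p[:,:2].astype(np.float32)*1000)))
near=ok&(np.hypot(P[...,0]-.514,P[...,1]-.232)<.16)
rep('handle top',near&(r>120)&(b<90)&(P[...,2]>.080)&(P[...,2]<.092))
u=np.array([.963,-.268]);q=(P[...,:2]-[.512,.236])
a=q@u;t=q@np.array([.268,.963])
sh=near&(a>.035)&(a<.1)&(abs(t)<.03)&(P[...,2]>.012)&(P[...,2]<.035)
rep('shank',sh)
for lo in (.05,.06,.07,.08):
    m=sh&(a>lo)&(a<lo+.01)&(P[...,2]>.018);print(lo,m.sum(),t[m].mean().round(4) if m.any() else '',np.median(P[...,2][m]).round(4) if m.any() else '', a[m].max() if m.any() else '')
E
```

```text
3.6667 [0.5137 0.2324 0.2053] yaw -15.41 [0.224 0.045 1.781 0.    1.316 2.064]
handle top 446 (array([0.5123, 0.2357, 0.0862]), ((512.2616577148438, 235.72637939453125), (15.671319007873535, 22.214508056640625), 75.17363739013672))
shank 833 (array([0.5539, 0.2239, 0.0221]), ((570.4883422851562, 219.7403564453125), (59.364585876464844, 51.35015869140625), 73.72396087646484))
0.05 50 0.0041 0.0263 0.059703216848426256
0.06 49 0.0047 0.0262 0.06937311542163571
0.07 56 0.0054 0.0265 0.07985822521697632
0.08 30 0.0062 0.0261 0.08642721298607065
```

View pics/w3.png

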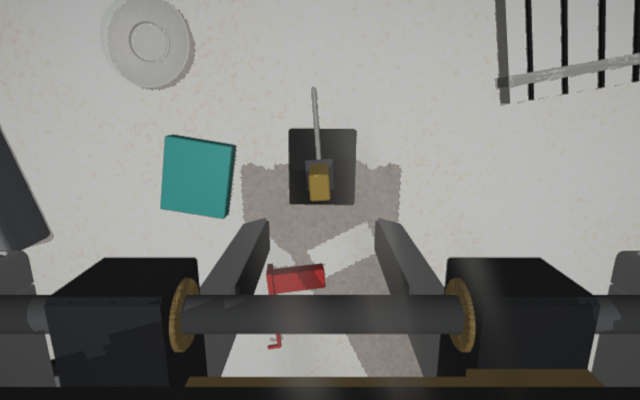

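The pick is seen clearly: handle (319,180), shank to (314,88), about -11.5° yaw. That is turned some 4° against the rest. Next: grasp it.

Call:
step_arm(
  moves=[
    {"x": 0, "y": 0, "z": 0, "wx": 0, "wy": 0, "wz": -0.068, "hand": 0.6},
    {"x": -2, "y": -3, "z": 20, "wx": 0, "wy": 0, "wz": 0, "hand": 0.6},
    {"x": 0, "y": 0, "z": 30, "wx": 0, "wy": 0, "wz": 0, "hand": 0.6},
    {"x": 0, "y": 0, "z": 30, "wx": 0, "wy": 0, "wz": 0, "hand": 0.6},
    {"x": 0, "y": 0, "z": 30, "wx": 0, "wy": 0, "wz": 0, "hand": 0.6},
    {"x": 0, "y": 0, "z": 30, "wx": 0, "wy": 0, "wz": 0, "hand": 0.6},
    {"x": 0, "y": 0, "z": 20, "wx": 0, "wy": 0, "wz": 0, "hand": 0.6},
    {"x": 0, "y": 0, "z": 11, "wx": 0, "wy": 0, "wz": 0, "hand": 0.6},
    {"x": 0, "y": 0, "z": 0, "wx": 0, "wy": 0, "wz": 0, "hand": 0.6},
    {"x": 0, "y": 0, "z": 0, "wx": 0, "wy": 0, "wz": 0, "hand": 0.6},
  ],
)

```text
t: 4.55
eef_pos: [0.5128, 0.2357, 0.0348]
ee_rot: [-3.125, 0.317, -0.0]
contact_force: [0.0, 0.7, -0.7]
opening: 0.0561
```

Call:
step_arm(
  moves=[
    {"x": 0, "y": 0, "z": 0, "wx": 0, "wy": 0, "wz": 0, "hand": 0.1},
    {"x": 0, "y": 0, "z": 0, "wx": 0, "wy": 0, "wz": 0, "hand": 0.1},
    {"x": 0, "y": 0, "z": 0, "wx": 0, "wy": 0, "wz": 0, "hand": 0.1},
    {"x": 0, "y": 0, "z": 0, "wx": 0, "wy": 0, "wz": 0, "hand": 0.1},
    {"x": 0, "y": 0, "z": 0, "wx": 0, "wy": 0, "wz": 0, "hand": 0.1},
    {"x": 0, "y": 0, "z": 0, "wx": 0, "wy": 0, "wz": 0, "hand": 0.1},
  ],
  squeeze=50,
)

```text
t: 5.05
eef_pos: [0.5127, 0.2356, 0.0348]
ee_rot: [-3.125, 0.318, -0.001]
contact_force: [0.6, 0.0, 0.4]
opening: 0.0196
```

Call:
step_arm(
  moves=[
    {"x": 0, "y": 0, "z": 0, "wx": 0, "wy": 0, "wz": 0, "hand": 0.1},
    {"x": 0, "y": 0, "z": -10, "wx": 0, "wy": 0, "wz": 0, "hand": 0.1},
    {"x": 0, "y": 0, "z": -20, "wx": 0, "wy": 0, "wz": 0, "hand": 0.1},
    {"x": 0, "y": 0, "z": -20, "wx": 0, "wy": 0, "wz": 0, "hand": 0.1},
    {"x": 0, "y": 0, "z": -20, "wx": 0, "wy": 0, "wz": 0, "hand": 0.1},
    {"x": 0, "y": 0, "z": 0, "wx": 0, "wy": 0, "wz": 0, "hand": 0.1},
    {"x": 0, "y": 0, "z": 0, "wx": 0, "wy": 0, "wz": 0, "hand": 0.1},
    {"x": 0, "y": 0, "z": 0, "wx": 0, "wy": 0, "wz": 0, "hand": 0.1},
  ],
)

```text
t: 5.72
eef_pos: [0.5116, 0.2354, 0.1034]
ee_rot: [3.125, -0.319, -0.003]
contact_force: [0.5, 0.8, -1.7]
opening: 0.0178
```

```bash
python3 w.py w4; python3 - <<'E'
from h import *
s=ctrl.observe();T=R.from_rotvec(s['ee_rot']).as_matrix();print(s['opening'],s['contact_force'])
c=load('wrist');P=cloud(c);b,g,r=[c['frame'][...,i].astype(int) for i in range(3)]
Q=(P-s['eef_pos'])@T
ok=(c['depth']>0)&(abs(Q[...,1])<.02)&(Q[...,0]>.02)&(Q[...,0]<.1)&(Q[...,2]<.03)&(Q[...,2]>-.02)
q=Q[ok];print(ok.sum());
for lo in np.arange(.02,.1,.01):
    m=q[(q[:,0]>lo)&(q[:,0]<lo+.01)]
    if len(m):print(lo.round(2),len(m),m.mean(0).round(4),m[:,0].max().round(4),m[:,2].min().round(4))
E
```

```text
5.7167 [0.5116 0.2354 0.1034] yaw -11.64 [0.23  0.161 1.854 0.    1.128 2.004]
0.017685847014880043 [ 0.48150008  0.94825715 -1.14691613]
1244
0.02 171 [ 0.0251 -0.001   0.0081] 0.03 0.0061
0.03 176 [ 0.035  -0.0009  0.0082] 0.0399 0.006
0.04 188 [ 0.0451 -0.0009  0.0082] 0.05 0.0056
0.05 190 [ 0.0551 -0.0009  0.0081] 0.0599 0.0063
0.06 189 [ 0.0649 -0.0009  0.0081] 0.0695 0.0062
0.07 208 [ 0.075  -0.0009  0.0081] 0.08 0.0061
0.08 122 [ 0.0832 -0.0009  0.0081] 0.0864 0.006
```

View pics/w4.png

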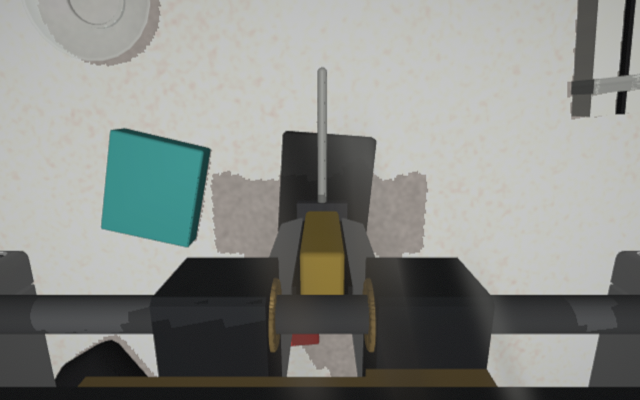

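The pick is firmly held and parallel to the tool, with the shank along column 322 to row 68. The hook axis is at tool x≈84.5, y≈-1. Now in front of the left bay.

Call:
step_arm(
  moves=[
    {"x": 6, "y": 28.8, "z": 0, "wx": 0, "wy": 0, "wz": 0, "hand": 0.1},
    {"x": 6, "y": 28.8, "z": 0, "wx": 0, "wy": 0, "wz": 0, "hand": 0.1},
    {"x": 6, "y": 28.8, "z": 0, "wx": 0, "wy": 0, "wz": 0, "hand": 0.1},
    {"x": 6, "y": 28.8, "z": 0, "wx": 0, "wy": 0, "wz": 0, "hand": 0.1},
    {"x": 6, "y": 28.8, "z": 0, "wx": 0, "wy": 0, "wz": 0, "hand": 0.1},
    {"x": 6, "y": 28.8, "z": 0, "wx": 0, "wy": 0, "wz": 0, "hand": 0.1},
    {"x": 6, "y": 28.8, "z": 0, "wx": 0, "wy": 0, "wz": 0, "hand": 0.1},
    {"x": 6, "y": 28.8, "z": 0, "wx": 0, "wy": 0, "wz": 0, "hand": 0.1},
    {"x": 0, "y": 0, "z": 0, "wx": 0, "wy": 0, "wz": -0.107, "hand": 0.1},
    {"x": 0, "y": 0, "z": 0, "wx": 0, "wy": 0, "wz": 0, "hand": 0.1},
    {"x": 0, "y": 0, "z": 0, "wx": 0, "wy": 0, "wz": 0, "hand": 0.1},
    {"x": 0, "y": 0, "z": 0, "wx": 0, "wy": 0, "wz": 0, "hand": 0.1},
  ],
)

```text
t: 6.77
eef_pos: [0.5123, 0.0009, 0.1035]
ee_rot: [-3.137, 0.153, 0.003]
contact_force: [0.4, -0.3, -1.5]
opening: 0.0179
```

```bash
python3 w.py w5
```

```text
6.7667 [0.5123 0.0009 0.1035] yaw -5.58 [-0.22   0.044  1.982  0.     1.118  1.448]
```

View pics/w5.png

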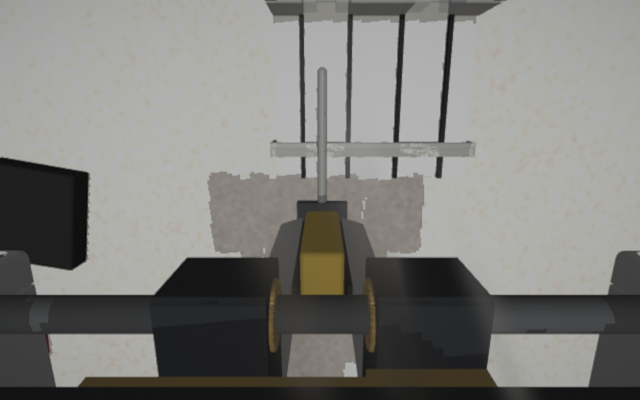

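Mouth at row ~15, stop bar at row ~148, rails at columns ~303/349/401/449. I'm moving forward over the bay to see the carrier.

Call:
step_arm(
  moves=[
    {"x": 20, "y": 0, "z": -10, "wx": 0, "wy": 0, "wz": 0, "hand": 0.1},
    {"x": 30, "y": 0, "z": 0, "wx": 0, "wy": 0, "wz": 0, "hand": 0.1},
    {"x": 20, "y": 0, "z": 0, "wx": 0, "wy": 0, "wz": 0, "hand": 0.1},
    {"x": 0, "y": 0, "z": 0, "wx": 0, "wy": 0, "wz": 0, "hand": 0.1},
    {"x": 0, "y": 0, "z": 0, "wx": 0, "wy": 0, "wz": 0, "hand": 0.1},
    {"x": 0, "y": 0, "z": 0, "wx": 0, "wy": 0, "wz": 0, "hand": 0.1},
  ],
)

```text
t: 7.32
eef_pos: [0.5817, -0.0057, 0.1138]
ee_rot: [-3.138, 0.15, 0.003]
contact_force: [-1.0, 0.2, -2.6]
opening: 0.0177
```

```bash
python3 - <<'E'
from h import *
c=load('wrist');f=c['frame'].max(2)
for v in (40,70,100,120,165):
    row=f[v,290:470].astype(int);d=np.where(row<70)[0]+290
    g=np.split(d,np.where(np.diff(d)>2)[0]+1)
    print(v,[(x[0],x[-1],ray_z(c,x.mean(),v,.025)[:2].round(4)) for x in g if len(x)])
E
python3 w.py w6
```

```text
40 [(np.int64(300), np.int64(303), array([0.6236, 0.0046])), (np.int64(348), np.int64(351), array([ 0.6205, -0.028 ])), (np.int64(399), np.int64(402), array([ 0.6171, -0.0626])), (np.int64(446), np.int64(451), array([ 0.614 , -0.0952]))]
70 [(np.int64(301), np.int64(303), array([0.6043, 0.0064])), (np.int64(348), np.int64(350), array([ 0.6011, -0.0261])), (np.int64(397), np.int64(401), array([ 0.5978, -0.0607])), (np.int64(444), np.int64(449), array([ 0.5946, -0.0936]))]
100 [(np.int64(301), np.int64(303), array([0.5842, 0.0086])), (np.int64(348), np.int64(349), array([ 0.581 , -0.0242])), (np.int64(396), np.int64(399), array([ 0.5776, -0.0588])), (np.int64(442), np.int64(446), array([ 0.5745, -0.0916]))]
120 [(np.int64(301), np.int64(304), array([0.5703, 0.0098])), (np.int64(395), np.int64(398), array([ 0.5638, -0.0574])), (np.int64(440), np.int64(445), array([ 0.5606, -0.0903]))]
165 [(np.int64(302), np.int64(304), array([0.5377, 0.013 ])), (np.int64(393), np.int64(396), array([ 0.5312, -0.0545])), (np.int64(437), np.int64(441), array([ 0.528 , -0.0873]))]
7.3167 [ 0.5817 -0.0057  0.1138] yaw -5.48 [-0.205  0.189  1.802 -0.     1.153  1.462]
```

View pics/w6.png

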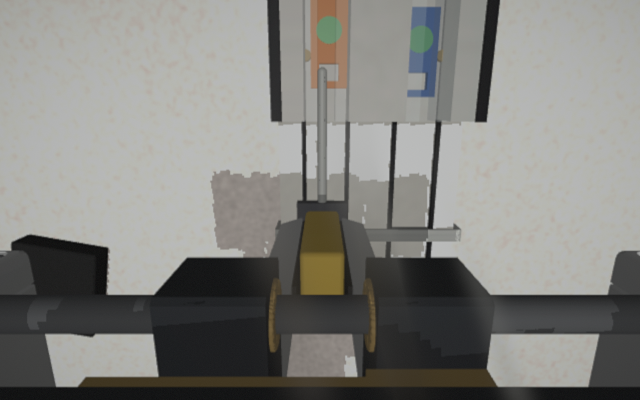

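The orange carrier is visible through the cover: front edge at row ~88, eye (322-338, 65-80), glass (329,30). The hook lies above and slightly left of it. Now the offsets.

```bash
python3 - <<'E'
from h import *
s=ctrl.observe();T=R.from_rotvec(s['ee_rot']).as_matrix()
c=load('wrist');b,g,r=[c['frame'][...,i].astype(int) for i in range(3)]
tool=lambda u,v,z:(T.T@(ray_z(c,u,v,z)-s['eef_pos'])*1000).round(1)
og=(r>b+40)&(r>g+15);og[:,:295]=0;og[:,365:]=0;og[110:]=0
for v in (10,20,45,55,60,85):
    u=np.where(og[v])[0];print(v,u.min(),u.max(),tool(u.min()-.5,v,.026),tool(u.max()+.5,v,.026))
for u in (313,316,341,344):
    v=np.where(og[:,u])[0];print('col',u,v.max(),tool(u,v.max()+.5,.026))
# eye: non-orange inside
for v in (68,72,76):
    print(v,[int(x) for x in np.where(~og[v,310:350])[0]+310])
print('eyecol334',[int(x) for x in np.where(~og[55:95,334])[0]+55],tool(334,64.5,.026),tool(334,80.5,.026))
for u in (320,322,324): print('shank tip rows',u,c['frame'][60:76,u].tolist()[::3])
f=c['frame'].max(2)
for x in (285,300,360,400): print('mouth',x,f[112:132,x].tolist())
for v in (135,160):
    d=np.where(f[v,290:470]<70)[0]+290;gs=np.split(d,np.where(np.diff(d)>2)[0]+1)
    print(v,[(int(x[0]),int(x[-1]),tool(x.mean(),v,.025)) for x in gs])
# shank in cloud
Q=(cloud(c)-s['eef_pos'])@T*1000
m=(c['depth']>0)&(abs(Q[...,1])<10)&(Q[...,0]>40)&(Q[...,0]<95)&(Q[...,2]<15)&(Q[...,2]>0);print(Q[m].mean(0),Q[m].max(0))
# lips / slot in bay: columns of brightness on row 110
print(f[110,295:360].tolist())
E
```

```text
10 311 347 [131.6  -8.6  87.6] [131.6  17.1  87.6]
20 311 347 [125.2  -8.6  87.6] [125.2  17.2  87.6]
45 311 346 [108.9  -8.7  87.6] [108.9  16.8  87.6]
55 310 346 [102.2  -9.5  87.7] [102.2  16.9  87.7]
60 311 346 [98.8 -8.8 87.7] [98.9 17.  87.7]
85 311 346 [81.7 -8.9 87.7] [81.7 17.3 87.7]
col 313 87 [79.9 -7.1 87.7]
col 316 87 [79.9 -4.9 87.7]
col 341 87 [79.9 13.3 87.7]
col 344 87 [79.9 15.5 87.7]
68 [310, 319, 320, 321, 322, 323, 324, 325, 326, 327, 328, 329, 330, 331, 332, 333, 334, 335, 336, 337, 338, 347, 348, 349]
72 [310, 317, 318, 319, 320, 321, 322, 323, 324, 325, 326, 327, 328, 329, 330, 331, 332, 333, 334, 335, 336, 337, 338, 347, 348, 349]
76 [310, 317, 318, 319, 320, 321, 322, 323, 324, 325, 326, 327, 328, 329, 330, 331, 332, 333, 334, 335, 336, 337, 338, 347, 348, 349]
eyecol334 [64, 65, 66, 67, 68, 69, 70, 71, 72, 73, 74, 75, 76, 77, 78, 79, 80, 88, 89, 90, 91, 92, 93, 94] [95.8  8.  87.7] [84.8  8.1 87.7]
shank tip rows 320 [[81, 110, 155], [83, 104, 135], [149, 154, 154], [118, 121, 120], [127, 131, 131], [128, 131, 130]]
shank tip rows 322 [[81, 110, 155], [83, 
[... 594 characters left out ...]
47, 164, 185, 187, 186, 186, 186, 186, 185, 186]
135 [(303, 305, array([ 45.5, -14.1,  88.8])), (392, 395, array([45.6, 53.4, 88.7])), (435, 439, array([45.6, 86.2, 88.7]))]
160 [(303, 305, array([ 26.5, -14.3,  88.8])), (391, 394, array([26.6, 53.6, 88.8])), (433, 437, array([26.6, 86.2, 88.8]))]
[63.42553373 -0.82659688  8.78941702] [86.31208247  1.64773246 11.77588136]
[157, 157, 158, 157, 158, 158, 158, 158, 145, 130, 135, 157, 163, 163, 163, 163, 162, 163, 163, 163, 164, 162, 124, 112, 122, 132, 142, 144, 134, 128, 118, 113, 148, 158, 158, 157, 157, 157, 156, 145, 154, 161, 162, 162, 162, 162, 162, 161, 163, 163, 156, 136, 130, 136, 152, 156, 156, 157, 156, 157, 156, 156, 156, 155, 155]
```

Bay centre is at tool y≈2.0 and the carrier at 4.15, pushed 2 mm inward by the brake as specified. The eye is at x≈90.6, the hook at (84.3, -0.9), and the front edge is ~24 mm inside the mouth. I'll back out, shift +3.4 and lower the tip to z=30 mm.

Call:
step_arm(
  moves=[
    {"x": -20, "y": 0, "z": 0, "wx": 0, "wy": 0, "wz": 0, "hand": 0.1},
    {"x": -25, "y": 3.4, "z": 0, "wx": 0, "wy": 0, "wz": 0, "hand": 0.1},
    {"x": -3, "y": 0, "z": 0, "wx": 0, "wy": 0, "wz": 0, "hand": 0.1},
    {"x": 0, "y": 0, "z": 20, "wx": 0, "wy": 0, "wz": 0, "hand": 0.1},
    {"x": 0, "y": 0, "z": 20, "wx": 0, "wy": 0, "wz": 0, "hand": 0.1},
    {"x": 0, "y": 0, "z": 12, "wx": 0, "wy": 0, "wz": 0, "hand": 0.1},
    {"x": 0, "y": 0, "z": 5, "wx": 0, "wy": 0, "wz": 0, "hand": 0.1},
    {"x": 0, "y": 0, "z": 0, "wx": 0, "wy": 0, "wz": 0, "hand": 0.1},
    {"x": 0, "y": 0, "z": 0, "wx": 0, "wy": 0, "wz": 0, "hand": 0.1},
    {"x": 0, "y": 0, "z": 0, "wx": 0, "wy": 0, "wz": 0, "hand": 0.1},
  ],
)

```text
t: 8.2
eef_pos: [0.5355, -0.0054, 0.0585]
ee_rot: [3.138, -0.151, 0.003]
contact_force: [0.3, -0.0, -0.2]
opening: 0.0181
```

```bash
python3 w.py w7; python3 - <<'E'
from h import *
s=ctrl.observe();T=R.from_rotvec(s['ee_rot']).as_matrix()
c=load('wrist');f=c['frame'].max(2);b,g,r=[c['frame'][...,i].astype(int) for i in range(3)]
tool=lambda u,v,z:(T.T@(ray_z(c,u,v,z)-s['eef_pos'])*1000).round(1)
for v in (60,80,100,140):
    d=np.where(f[v,270:500]<75)[0]+270;gs=np.split(d,np.where(np.diff(d)>2)[0]+1)
    print(v,[(int(x[0]),int(x[-1]),tool(x.mean(),v,.025)) for x in gs if len(x)])
og=(r>b+40)&(r>g+15);og[110:]=0;v,u=np.where(og);print('orange',u.min(),u.max(),v.max(),tool(u.min(),20,.026),tool(u.max()+1,20,.026),tool(330,v.max()+.5,.026))
Q=(cloud(c)-s['eef_pos'])@T*1000
m=(c['depth']>0)&(abs(Q[...,1])<10)&(Q[...,0]>40)&(Q[...,0]<95)&(Q[...,2]<15)&(Q[...,2]>0);print('shank',Q[m].mean(0),Q[m].max(0))
E
```

```text
8.2 [ 0.5355 -0.0054  0.0585] yaw -5.51 [-0.222  0.165  1.945  0.     1.029  1.445]
60 [(289, 292, array([ 92.6, -18.5,  33.8])), (346, 350, array([92.7, 14.4, 33.8])), (406, 411, array([92.7, 49. , 33.8])), (463, 469, array([92.7, 81.9, 33.8]))]
80 [(289, 293, array([ 81.7, -18.4,  33.8])), (346, 349, array([81.7, 14.3, 33.8])), (405, 410, array([81.7, 49.1, 33.8])), (461, 468, array([81.8, 82.1, 33.8]))]
100 [(290, 293, array([ 70.4, -18.3,  33.7])), (346, 348, array([70.5, 14.2, 33.7])), (404, 409, array([70.5, 49.1, 33.8])), (459, 466, array([70.5, 82. , 33.8]))]
140 [(290, 294, array([ 47.1, -18.5,  33.7])), (402, 407, array([47.2, 49.3, 33.7])), (456, 462, array([47.2, 82.1, 33.7]))]Traceback (most recent call last):
  File "<stdin>", line 8, in <module>
    return umr_minimum(a, axis, None, out, keepdims, initial, where)
ValueError: zero-size array to reduction operation minimum which has no identity
```

View pics/w7.png

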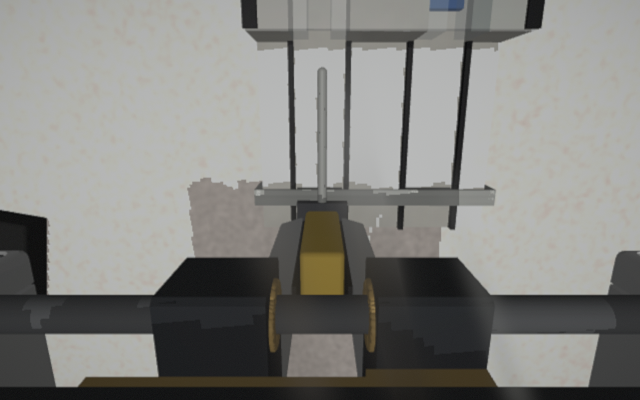

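Hook is ~1.2 mm right of the bay centre (limit 3.5) and ~0.9 mm left of the eye's middle, which is good. Mouth edge at row ~40; nothing touched. I'm lowering slightly and entering.

Call:
step_arm(
  moves=[
    {"x": 0, "y": 0, "z": 1.5, "wx": 0, "wy": 0, "wz": 0, "hand": 0.1},
    {"x": 6, "y": 0, "z": 0, "wx": 0, "wy": 0, "wz": 0, "hand": 0.1},
    {"x": 6, "y": 0, "z": 0, "wx": 0, "wy": 0, "wz": 0, "hand": 0.1},
    {"x": 6, "y": 0, "z": 0, "wx": 0, "wy": 0, "wz": 0, "hand": 0.1},
    {"x": 6, "y": 0, "z": 0, "wx": 0, "wy": 0, "wz": 0, "hand": 0.1},
    {"x": 6, "y": 0, "z": 0, "wx": 0, "wy": 0, "wz": 0, "hand": 0.1},
    {"x": 0, "y": 0, "z": 0, "wx": 0, "wy": 0, "wz": 0, "hand": 0.1},
    {"x": 0, "y": 0, "z": 0, "wx": 0, "wy": 0, "wz": 0, "hand": 0.1},
  ],
)

```text
t: 8.92
eef_pos: [0.5648, -0.0082, 0.0559]
ee_rot: [-3.138, 0.151, 0.0]
contact_force: [0.3, 1.0, -1.6]
opening: 0.0176
```

Call:
step_arm(
  moves=[
    {"x": 5, "y": 0, "z": 0, "wx": 0, "wy": 0, "wz": 0, "hand": 0.1},
    {"x": 5, "y": 0, "z": 0, "wx": 0, "wy": 0, "wz": 0, "hand": 0.1},
    {"x": 5, "y": 0, "z": 0, "wx": 0, "wy": 0, "wz": 0, "hand": 0.1},
    {"x": 4, "y": 0, "z": 0, "wx": 0, "wy": 0, "wz": 0, "hand": 0.1},
    {"x": 3.5, "y": 0, "z": 0, "wx": 0, "wy": 0, "wz": 0, "hand": 0.1},
    {"x": 0, "y": 0, "z": 0, "wx": 0, "wy": 0, "wz": 0, "hand": 0.1},
    {"x": 0, "y": 0, "z": 0, "wx": 0, "wy": 0, "wz": 0, "hand": 0.1},
    {"x": 0, "y": 0, "z": 0, "wx": 0, "wy": 0, "wz": 0, "hand": 0.1},
  ],
)

```text
t: 9.58
eef_pos: [0.5866, -0.0103, 0.0558]
ee_rot: [-3.138, 0.151, 0.001]
contact_force: [-0.1, -0.3, -1.6]
opening: 0.0177
```

```bash
python3 w.py w8; python3 - <<'E'
from h import *
c=load('wrist');cv2.imwrite('pics/w8c.png',cv2.resize(c['frame'][0:160,240:420],None,fx=4,fy=3.75,interpolation=cv2.INTER_CUBIC)[:600])
s=ctrl.observe();T=R.from_rotvec(s['ee_rot']).as_matrix()
f=c['frame'].max(2);b,g,r=[c['frame'][...,i].astype(int) for i in range(3)]
tool=lambda u,v,z:(T.T@(ray_z(c,u,v,z)-s['eef_pos'])*1000).round(1)
og=(r>b+40)&(r>g+15);og[200:]=0;og[:,:280]=0;og[:,380:]=0;v,u=np.where(og)
print('front',np.bincount(u)[300:350].tolist(),[ (x,int(np.where(og[:,x])[0].max()),tool(x,np.where(og[:,x])[0].max()+.5,.026)) for x in range(int(np.percentile(u,5)),int(np.percentile(u,95)),6)])
print('edges',[(y,tool(np.where(og[y])[0].min()-.5,y,.026)[1],tool(np.where(og[y])[0].max()+.5,y,.026)[1]) for y in (20,50)])
print(s['contact_force'])
E
```

```text
9.5833 [ 0.5866 -0.0103  0.0558] yaw -5.51 [-0.211  0.28   1.813 -0.     1.049  1.456]
front [77, 94, 94, 94, 94, 94, 94, 82, 78, 74, 71, 47, 45, 43, 42, 40, 39, 29, 29, 28, 27, 27, 27, 27, 27, 27, 27, 37, 38, 38, 38, 40, 41, 42, 44, 46, 70, 73, 77, 83, 94, 94, 94, 94, 94, 94, 56] [(301, 93, array([ 74.1, -12.5,  29.8])), (307, 93, array([74.1, -9.1, 29.8])), (313, 93, array([74.1, -5.6, 29.8])), (319, 62, array([90.9, -2.2, 29.8])), (325, 62, array([90.9,  1.2, 29.8])), (331, 93, array([74.1,  4.7, 29.8])), (337, 93, array([74.1,  8.2, 29.8])), (343, 93, array([74.1, 11.6, 29.8]))]
edges [(20, np.float64(-12.8), np.float64(12.9)), (50, np.float64(-13.0), np.float64(13.2))]
[ 0.23215829 -0.53519608 -1.68125044]
```

View pics/w8c.png

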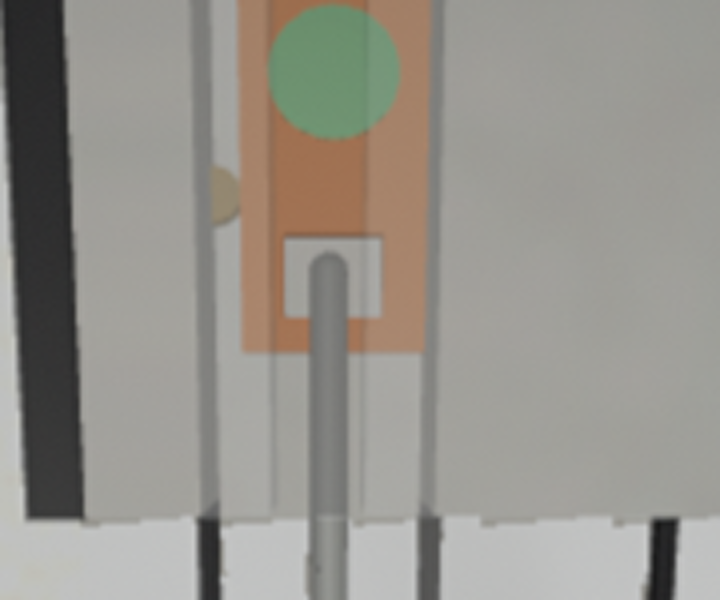

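Hook is over the eye (image centre of both at about crop (330,270)): 0.8 mm short and 0.9 mm left of its centre. Now dropping it in.

Call:
step_arm(
  moves=[
    {"x": 0, "y": 0, "z": 2, "wx": 0, "wy": 0, "wz": 0, "hand": 0.1},
    {"x": 0, "y": 0, "z": 2, "wx": 0, "wy": 0, "wz": 0, "hand": 0.1},
    {"x": 0, "y": 0, "z": 2, "wx": 0, "wy": 0, "wz": 0, "hand": 0.1},
    {"x": 0, "y": 0, "z": 1, "wx": 0, "wy": 0, "wz": 0, "hand": 0.1},
    {"x": 0, "y": 0, "z": 0, "wx": 0, "wy": 0, "wz": 0, "hand": 0.1},
    {"x": 0, "y": 0, "z": 0, "wx": 0, "wy": 0, "wz": 0, "hand": 0.1},
    {"x": 0, "y": 0, "z": 0, "wx": 0, "wy": 0, "wz": 0, "hand": 0.1},
  ],
)

```text
t: 10.22
eef_pos: [0.5869, -0.0103, 0.049]
ee_rot: [3.138, -0.151, 0.0]
contact_force: [-0.3, -0.1, -1.0]
opening: 0.0174
```

Call:
step_arm(
  moves=[
    {"x": -1.5, "y": 0, "z": 0, "wx": 0, "wy": 0, "wz": 0, "hand": 0.1},
    {"x": -1.5, "y": 0, "z": 0, "wx": 0, "wy": 0, "wz": 0, "hand": 0.1},
    {"x": -1.5, "y": 0, "z": 0, "wx": 0, "wy": 0, "wz": 0, "hand": 0.1},
    {"x": -1.5, "y": 0, "z": 0, "wx": 0, "wy": 0, "wz": 0, "hand": 0.1},
  ],
)

```text
t: 10.55
eef_pos: [0.5817, -0.0099, 0.0495]
ee_rot: [3.138, -0.151, 0.004]
contact_force: [2.4, -0.2, -1.9]
opening: 0.0176
```

Call:
step_arm(
  moves=[
    {"x": -2, "y": 0, "z": 0, "wx": 0, "wy": 0, "wz": 0, "hand": 0.1},
    {"x": -2, "y": 0, "z": 0, "wx": 0, "wy": 0, "wz": 0, "hand": 0.1},
    {"x": -2, "y": 0, "z": 0, "wx": 0, "wy": 0, "wz": 0, "hand": 0.1},
    {"x": -2, "y": 0, "z": 0, "wx": 0, "wy": 0, "wz": 0, "hand": 0.1},
  ],
)

```text
t: 10.88
eef_pos: [0.573, -0.009, 0.0492]
ee_rot: [3.138, -0.151, 0.001]
contact_force: [3.3, -0.2, -2.2]
opening: 0.0179
```

Call:
step_arm(
  moves=[
    {"x": -3, "y": 0, "z": 0, "wx": 0, "wy": 0, "wz": 0, "hand": 0.1},
    {"x": -3, "y": 0, "z": 0, "wx": 0, "wy": 0, "wz": 0, "hand": 0.1},
    {"x": -3, "y": 0, "z": 0, "wx": 0, "wy": 0, "wz": 0, "hand": 0.1},
    {"x": -3, "y": 0, "z": 0, "wx": 0, "wy": 0, "wz": 0, "hand": 0.1},
    {"x": -3, "y": 0, "z": 0, "wx": 0, "wy": 0, "wz": 0, "hand": 0.1},
    {"x": -3, "y": 0, "z": 0, "wx": 0, "wy": 0, "wz": 0, "hand": 0.1},
    {"x": -3, "y": 0, "z": 0, "wx": 0, "wy": 0, "wz": 0, "hand": 0.1},
    {"x": -3, "y": 0, "z": 0, "wx": 0, "wy": 0, "wz": 0, "hand": 0.1},
    {"x": -3, "y": 0, "z": 0, "wx": 0, "wy": 0, "wz": 0, "hand": 0.1},
    {"x": -3, "y": 0, "z": 0, "wx": 0, "wy": 0, "wz": 0, "hand": 0.1},
  ],
)

```text
t: 11.72
eef_pos: [0.5423, -0.006, 0.0489]
ee_rot: [-3.138, 0.151, 0.002]
contact_force: [0.4, 0.1, -1.2]
opening: 0.018
```

Call:
step_arm(
  moves=[
    {"x": -3, "y": 0, "z": 0, "wx": 0, "wy": 0, "wz": 0, "hand": 0.1},
    {"x": -3, "y": 0, "z": 0, "wx": 0, "wy": 0, "wz": 0, "hand": 0.1},
    {"x": -3, "y": 0, "z": 0, "wx": 0, "wy": 0, "wz": 0, "hand": 0.1},
    {"x": -3, "y": 0, "z": 0, "wx": 0, "wy": 0, "wz": 0, "hand": 0.1},
    {"x": -3, "y": 0, "z": 0, "wx": 0, "wy": 0, "wz": 0, "hand": 0.1},
    {"x": -3, "y": 0, "z": 0, "wx": 0, "wy": 0, "wz": 0, "hand": 0.1},
    {"x": -3, "y": 0, "z": 0, "wx": 0, "wy": 0, "wz": 0, "hand": 0.1},
    {"x": -3, "y": 0, "z": 0, "wx": 0, "wy": 0, "wz": 0, "hand": 0.1},
    {"x": 0, "y": 0, "z": 0, "wx": 0, "wy": 0, "wz": 0, "hand": 0.1},
    {"x": 0, "y": 0, "z": 0, "wx": 0, "wy": 0, "wz": 0, "hand": 0.1},
  ],
)

```text
t: 12.55
eef_pos: [0.519, -0.0038, 0.049]
ee_rot: [3.138, -0.151, -0.0]
contact_force: [1.0, 0.6, -0.5]
opening: 0.0173
```

```bash
python3 w.py w9; python3 - <<'E'
from h import *
c=load('wrist')
s=ctrl.observe();T=R.from_rotvec(s['ee_rot']).as_matrix()
b,g,r=[c['frame'][...,i].astype(int) for i in range(3)]
tool=lambda u,v,z:(T.T@(ray_z(c,u,v,z)-s['eef_pos'])*1000).round(1)
og=(r>b+40)&(r>g+15);og[200:]=0;og[:,:280]=0;og[:,380:]=0
print([(x,int(np.where(og[:,x])[0].max()),tool(x,np.where(og[:,x])[0].max()+.5,.026)) for x in (303,308,313,333,338) if og[:,x].any()])
f=c['frame'].max(2)
for x in (250,300,310,340,360,420): print(x,f[90:215,x].tolist()[::3])
print(tool(340,150,.027),tool(340,180,.027),tool(340,200,.027),s['contact_force'])
E
```

```text
12.55 [ 0.519  -0.0038  0.049 ] yaw -5.51 [-0.226  0.146  1.988 -0.     1.007  1.441]
[(303, 89, array([ 75.9, -11. ,  23. ])), (308, 89, array([75.9, -8.2, 23. ])), (313, 89, array([75.9, -5.5, 23. ])), (333, 89, array([75.9,  5.6, 23. ])), (338, 89, array([75.9,  8.4, 23. ]))]
250 [182, 181, 182, 182, 183, 182, 184, 184, 183, 184, 184, 184, 184, 184, 183, 184, 185, 184, 183, 183, 184, 184, 184, 184, 185, 144, 158, 156, 161, 162, 168, 168, 143, 141, 142, 143, 142, 137, 137, 139, 141, 147]
300 [160, 183, 183, 183, 183, 184, 184, 185, 184, 184, 184, 184, 185, 185, 185, 185, 185, 185, 185, 185, 185, 185, 185, 185, 186, 109, 151, 145, 143, 155, 151, 186, 163, 145, 143, 142, 142, 51, 56, 55, 56, 56]
310 [130, 183, 183, 183, 184, 183, 184, 184, 184, 184, 184, 184, 184, 185, 184, 185, 185, 184, 184, 185, 184, 185, 185, 185, 185, 127, 151, 146, 144, 150, 165, 185, 185, 185, 142, 143, 142, 49, 54, 54, 57, 81]
340 [169, 182, 182, 182, 183, 182, 182, 182, 183, 183, 183, 183, 183, 183, 183, 183, 182, 183, 183, 182, 183, 182, 182, 182, 182, 117, 151, 147, 144, 145, 145, 181, 142, 143, 143, 142, 141, 65, 69, 67, 66, 65]
360 [182, 182, 183, 183, 183, 183, 183, 183, 182, 183, 183, 183, 183, 183, 183, 183, 182, 182, 183, 182, 181, 181, 181, 180, 180, 133, 152, 148, 145, 146, 144, 178, 144, 142, 143, 142, 143, 143, 142, 136, 134, 137]
420 [183, 183, 183, 184, 184, 183, 184, 183, 184, 184, 184, 184, 184, 184, 184, 184, 184, 184, 184, 185, 184, 184, 185, 185, 185, 105, 163, 166, 154, 166, 158, 185, 185, 169, 143, 143, 143, 143, 142, 136, 137, 138]
[42.4  9.9 22. ] [24.8 10.1 22. ] [12.7 10.3 22. ] [-0.21289425  0.77284392 -0.97246576]
```

Front edge is at tool x 75.9 and the bar's face at ~33, so ~42 mm remain with no drag. I'll go 34 mm, then slowly.

Call:
step_arm(
  moves=[
    {"x": -3, "y": 0, "z": 0, "wx": 0, "wy": 0, "wz": 0, "hand": 0.1},
    {"x": -3, "y": 0, "z": 0, "wx": 0, "wy": 0, "wz": 0, "hand": 0.1},
    {"x": -3, "y": 0, "z": 0, "wx": 0, "wy": 0, "wz": 0, "hand": 0.1},
    {"x": -3, "y": 0, "z": 0, "wx": 0, "wy": 0, "wz": 0, "hand": 0.1},
    {"x": -3, "y": 0, "z": 0, "wx": 0, "wy": 0, "wz": 0, "hand": 0.1},
    {"x": -3, "y": 0, "z": 0, "wx": 0, "wy": 0, "wz": 0, "hand": 0.1},
    {"x": -3, "y": 0, "z": 0, "wx": 0, "wy": 0, "wz": 0, "hand": 0.1},
    {"x": -3, "y": 0, "z": 0, "wx": 0, "wy": 0, "wz": 0, "hand": 0.1},
    {"x": -3, "y": 0, "z": 0, "wx": 0, "wy": 0, "wz": 0, "hand": 0.1},
    {"x": -3, "y": 0, "z": 0, "wx": 0, "wy": 0, "wz": 0, "hand": 0.1},
    {"x": -2, "y": 0, "z": 0, "wx": 0, "wy": 0, "wz": 0, "hand": 0.1},
    {"x": -1.5, "y": 0, "z": 0, "wx": 0, "wy": 0, "wz": 0, "hand": 0.1},
    {"x": 0, "y": 0, "z": 0, "wx": 0, "wy": 0, "wz": 0, "hand": 0.1},
    {"x": 0, "y": 0, "z": 0, "wx": 0, "wy": 0, "wz": 0, "hand": 0.1},
  ],
)

```text
t: 13.77
eef_pos: [0.4856, -0.0005, 0.0489]
ee_rot: [-3.138, 0.151, 0.001]
contact_force: [-0.0, -0.1, -1.8]
opening: 0.0178
```

```bash
cat > gap.py <<'E'
from h import *
c=cam('wrist');s=ctrl.observe();T=R.from_rotvec(s['ee_rot']).as_matrix()
b,g,r=[c['frame'][...,i].astype(int) for i in range(3)]
tool=lambda u,v,z:(T.T@(ray_z(c,u,v,z)-s['eef_pos'])*1000).round(1)
og=(r>b+40)&(r>g+15);og[125:]=0;og[:,:280]=0;og[:,380:]=0
x=308;v=np.where(og[:,x])[0].max()
f=c['frame'].max(2)[:,x];print(s['t'],v,tool(x,v+.5,.026),f[v-3:v+40].tolist(),s['contact_force'].round(2),s['eef_pos'].round(4))
for k in range(v+1,v+25,3):print(k,tool(x,k,.027)[0],tool(x,k,.02)[0],end=';')
E
python3 gap.py
```

```text
13.8167 88 [76.5 -8.2 22.8] [173, 174, 173, 155, 150, 179, 181, 179, 180, 179, 180, 180, 180, 180, 180, 180, 180, 180, 180, 176, 168, 159, 157, 157, 157, 155, 152, 147, 146, 151, 159, 164, 168, 172, 171, 172, 173, 173, 162, 161, 180, 181, 181] [-0.12  0.24 -1.72] [ 0.4857 -0.0005  0.0489]
89 76.2 76.4;92 74.6 74.8;95 73.0 73.1;98 71.4 71.5;101 69.8 69.8;104 68.1 68.1;107 66.5 66.4;110 64.9 64.8;
```

Gap to the bar is ~8.5 mm. Creeping.

Call:
step_arm(
  moves=[
    {"x": -1.5, "y": 0, "z": 0, "wx": 0, "wy": 0, "wz": 0, "hand": 0.1},
    {"x": -1.5, "y": 0, "z": 0, "wx": 0, "wy": 0, "wz": 0, "hand": 0.1},
    {"x": -1.5, "y": 0, "z": 0, "wx": 0, "wy": 0, "wz": 0, "hand": 0.1},
    {"x": -1, "y": 0, "z": 0, "wx": 0, "wy": 0, "wz": 0, "hand": 0.1},
    {"x": 0, "y": 0, "z": 0, "wx": 0, "wy": 0, "wz": 0, "hand": 0.1},
  ],
)

```text
t: 14.23
eef_pos: [0.4801, 0.0, 0.0489]
ee_rot: [3.138, -0.151, -0.0]
contact_force: [0.5, 0.5, -1.6]
opening: 0.0178
```

Call:
step_arm(
  moves=[
    {"x": -0.5, "y": 0, "z": 0, "wx": 0, "wy": 0, "wz": 0, "hand": 0.1},
    {"x": -0.5, "y": 0, "z": 0, "wx": 0, "wy": 0, "wz": 0, "hand": 0.1},
    {"x": 0, "y": 0, "z": 0, "wx": 0, "wy": 0, "wz": 0, "hand": 0.1},
  ],
)

```text
t: 14.48
eef_pos: [0.4793, 0.0001, 0.0489]
ee_rot: [-3.138, 0.151, 0.0]
contact_force: [-0.1, 0.7, -1.0]
opening: 0.0177
```

Call:
step_arm(
  moves=[
    {"x": -0.4, "y": 0, "z": 0, "wx": 0, "wy": 0, "wz": 0, "hand": 0.1},
    {"x": -0.4, "y": 0, "z": 0, "wx": 0, "wy": 0, "wz": 0, "hand": 0.1},
    {"x": 0, "y": 0, "z": 0, "wx": 0, "wy": 0, "wz": 0, "hand": 0.1},
  ],
)

```text
t: 14.73
eef_pos: [0.4785, 0.0002, 0.0489]
ee_rot: [-3.138, 0.151, 0.0]
contact_force: [0.7, 0.1, -1.0]
opening: 0.0178
```

Call:
step_arm(
  moves=[
    {"x": -0.4, "y": 0, "z": 0, "wx": 0, "wy": 0, "wz": 0, "hand": 0.1},
    {"x": 0, "y": 0, "z": 0, "wx": 0, "wy": 0, "wz": 0, "hand": 0.1},
  ],
)

```text
t: 14.9
eef_pos: [0.4781, 0.0002, 0.0489]
ee_rot: [3.138, -0.151, -0.0]
contact_force: [0.3, 1.1, -1.8]
opening: 0.0174
```

Call:
step_arm(
  moves=[
    {"x": -0.4, "y": 0, "z": 0, "wx": 0, "wy": 0, "wz": 0, "hand": 0.1},
    {"x": 0, "y": 0, "z": 0, "wx": 0, "wy": 0, "wz": 0, "hand": 0.1},
  ],
)

```text
t: 15.07
eef_pos: [0.4777, 0.0002, 0.0489]
ee_rot: [3.138, -0.151, -0.0]
contact_force: [0.2, 0.1, -1.8]
opening: 0.0174
```

```bash
python3 gap.py
```

```text
15.1167 88 [76.6 -8.2 22.9] [173, 172, 164, 150, 160, 176, 171, 166, 167, 167, 161, 153, 150, 147, 150, 166, 175, 172, 170, 163, 153, 147, 147, 148, 145, 159, 179, 180, 180, 180, 180, 180, 180, 180, 180, 180, 179, 180, 180, 180, 180, 180, 180] [-0.36 -0.84 -1.37] [4.777e-01 2.000e-04 4.890e-02]
89 76.3 76.5;92 74.7 74.9;95 73.1 73.2;98 71.5 71.6;101 69.8 69.9;104 68.2 68.2;107 66.6 66.5;110 65.0 64.8;
```

Call:
step_arm(
  moves=[
    {"x": -0.4, "y": 0, "z": 0, "wx": 0, "wy": 0, "wz": 0, "hand": 0.1},
    {"x": 0, "y": 0, "z": 0, "wx": 0, "wy": 0, "wz": 0, "hand": 0.1},
  ],
)

```text
t: 15.28
eef_pos: [0.4773, 0.0003, 0.0489]
ee_rot: [3.138, -0.151, -0.0]
contact_force: [0.3, -0.5, -1.2]
opening: 0.0178
```

Call:
step_arm(
  moves=[
    {"x": -0.3, "y": 0, "z": 0, "wx": 0, "wy": 0, "wz": 0, "hand": 0.1},
    {"x": 0, "y": 0, "z": 0, "wx": 0, "wy": 0, "wz": 0, "hand": 0.1},
  ],
)

```text
t: 15.45
eef_pos: [0.477, 0.0003, 0.0489]
ee_rot: [-3.138, 0.151, 0.0]
contact_force: [-0.2, 0.4, -1.8]
opening: 0.0179
```

Call:
step_arm(
  moves=[
    {"x": -0.3, "y": 0, "z": 0, "wx": 0, "wy": 0, "wz": 0, "hand": 0.1},
    {"x": 0, "y": 0, "z": 0, "wx": 0, "wy": 0, "wz": 0, "hand": 0.1},
  ],
)

```text
t: 15.62
eef_pos: [0.4767, 0.0003, 0.0489]
ee_rot: [3.138, -0.151, -0.0]
contact_force: [0.5, 0.0, -0.3]
opening: 0.0175
```

Call:
step_arm(
  moves=[
    {"x": -0.3, "y": 0, "z": 0, "wx": 0, "wy": 0, "wz": 0, "hand": 0.1},
    {"x": 0, "y": 0, "z": 0, "wx": 0, "wy": 0, "wz": 0, "hand": 0.1},
  ],
)

```text
t: 15.78
eef_pos: [0.4765, 0.0003, 0.049]
ee_rot: [3.138, -0.151, 0.0]
contact_force: [-0.1, 0.2, -0.9]
opening: 0.0178
```

Call:
step_arm(
  moves=[
    {"x": -0.3, "y": 0, "z": 0, "wx": 0, "wy": 0, "wz": 0, "hand": 0.1},
    {"x": 0, "y": 0, "z": 0, "wx": 0, "wy": 0, "wz": 0, "hand": 0.1},
  ],
)

```text
t: 15.95
eef_pos: [0.4762, 0.0003, 0.049]
ee_rot: [3.138, -0.151, 0.0]
contact_force: [0.8, 0.1, -2.1]
opening: 0.0176
```

```bash
python3 gap.py
```

```text
16.0 87 [77.1 -8.3 23.1] [172, 172, 172, 169, 165, 170, 174, 175, 174, 166, 161, 158, 157, 159, 163, 160, 153, 149, 151, 152, 150, 153, 150, 159, 179, 180, 179, 179, 179, 180, 179, 178, 179, 179, 180, 180, 180, 180, 179, 180, 180, 179, 180] [ 1.16  0.11 -2.16] [4.763e-01 3.000e-04 4.900e-02]
88 76.7 77.0;91 75.2 75.4;94 73.6 73.7;97 72.0 72.1;100 70.3 70.4;103 68.7 68.7;106 67.1 67.1;109 65.5 65.4;
```

Call:
step_arm(
  moves=[
    {"x": -0.3, "y": 0, "z": 0, "wx": 0, "wy": 0, "wz": 0, "hand": 0.1},
    {"x": 0, "y": 0, "z": 0, "wx": 0, "wy": 0, "wz": 0, "hand": 0.1},
  ],
)

```text
t: 16.17
eef_pos: [0.4761, 0.0004, 0.049]
ee_rot: [3.138, -0.151, 0.001]
contact_force: [1.9, -0.6, -3.0]
opening: 0.0179
```

Call:
step_arm(
  moves=[
    {"x": -0.2, "y": 0, "z": 0, "wx": 0, "wy": 0, "wz": 0, "hand": 0.1},
    {"x": 0, "y": 0, "z": 0, "wx": 0, "wy": 0, "wz": 0, "hand": 0.1},
  ],
)

```text
t: 16.33
eef_pos: [0.476, 0.0004, 0.0491]
ee_rot: [3.138, -0.151, 0.002]
contact_force: [3.1, -0.2, -3.4]
opening: 0.0177
```

Snug against the bar, with the force rising gently. Building up to ~6 N.

Call:
step_arm(
  moves=[
    {"x": -0.3, "y": 0, "z": 0, "wx": 0, "wy": 0, "wz": 0, "hand": 0.1},
    {"x": 0, "y": 0, "z": 0, "wx": 0, "wy": 0, "wz": 0, "hand": 0.1},
  ],
)

```text
t: 16.5
eef_pos: [0.4759, 0.0004, 0.0492]
ee_rot: [3.138, -0.151, 0.002]
contact_force: [4.8, -0.4, -2.7]
opening: 0.0181
```

Call:
step_arm(
  moves=[
    {"x": -0.3, "y": 0, "z": 0, "wx": 0, "wy": 0, "wz": 0, "hand": 0.1},
    {"x": 0, "y": 0, "z": 0, "wx": 0, "wy": 0, "wz": 0, "hand": 0.1},
  ],
)

```text
t: 16.67
eef_pos: [0.4757, 0.0004, 0.0492]
ee_rot: [3.138, -0.151, 0.003]
contact_force: [6.2, -0.7, -4.1]
opening: 0.0178
```

Call:
step_arm(
  moves=[
    {"x": 0, "y": 0, "z": 0, "wx": 0, "wy": 0, "wz": 0, "hand": 0.1},
    {"x": 0, "y": 0, "z": 0, "wx": 0, "wy": 0, "wz": 0, "hand": 0.1},
    {"x": 0, "y": 0, "z": 0, "wx": 0, "wy": 0, "wz": 0, "hand": 0.1},
    {"x": 0, "y": 0, "z": 0, "wx": 0, "wy": 0, "wz": 0, "hand": 0.1},
  ],
)

```text
t: 17.0
eef_pos: [0.4757, 0.0004, 0.0492]
ee_rot: [3.138, -0.151, 0.002]
contact_force: [4.9, -0.2, -4.2]
opening: 0.0174
```

Call:
step_arm(
  moves=[
    {"x": 1, "y": 0, "z": 0, "wx": 0, "wy": 0, "wz": 0, "hand": 0.1},
    {"x": 1, "y": 0, "z": 0, "wx": 0, "wy": 0, "wz": 0, "hand": 0.1},
    {"x": 1, "y": 0, "z": 0, "wx": 0, "wy": 0, "wz": 0, "hand": 0.1},
    {"x": 1, "y": 0, "z": 0, "wx": 0, "wy": 0, "wz": 0, "hand": 0.1},
    {"x": 0.5, "y": 0, "z": 0, "wx": 0, "wy": 0, "wz": 0, "hand": 0.1},
    {"x": 0, "y": 0, "z": 0, "wx": 0, "wy": 0, "wz": 0, "hand": 0.1},
    {"x": 0, "y": 0, "z": 0, "wx": 0, "wy": 0, "wz": 0, "hand": 0.1},
  ],
)

```text
t: 17.58
eef_pos: [0.4792, 0.0001, 0.0488]
ee_rot: [-3.138, 0.151, 0.001]
contact_force: [-0.3, 0.8, -1.0]
opening: 0.0179
```

```bash
python3 gap.py
```

```text
17.6333 93 [73.8 -8.3 22.8] [173, 173, 171, 160, 151, 153, 155, 156, 155, 152, 148, 145, 145, 147, 148, 148, 148, 148, 152, 155, 152, 147, 145, 159, 179, 180, 179, 181, 180, 180, 180, 180, 180, 180, 180, 181, 181, 181, 180, 180, 181, 180, 181] [ 0.03 -0.55 -2.3 ] [4.793e-01 1.000e-04 4.890e-02]
94 73.5 73.7;97 71.9 72.0;100 70.3 70.4;103 68.7 68.7;106 67.1 67.0;109 65.5 65.3;112 63.8 63.7;115 62.2 62.0;
```

Hook is free: it sits 0.5 mm from the eye's middle and the carrier stays at the bar. Lift out and carry back.

Call:
step_arm(
  moves=[
    {"x": 0, "y": 0, "z": -3, "wx": 0, "wy": 0, "wz": 0, "hand": 0.1},
    {"x": 0, "y": 0, "z": -4, "wx": 0, "wy": 0, "wz": 0, "hand": 0.1},
    {"x": 0, "y": 0, "z": -10, "wx": 0, "wy": 0, "wz": 0, "hand": 0.1},
    {"x": 0, "y": 0, "z": -20, "wx": 0, "wy": 0, "wz": 0, "hand": 0.1},
    {"x": 0, "y": 0, "z": -23, "wx": 0, "wy": 0, "wz": 0, "hand": 0.1},
    {"x": 1.5, "y": -29.5, "z": 0, "wx": 0, "wy": 0, "wz": 0, "hand": 0.1},
    {"x": 1.5, "y": -29.5, "z": 0, "wx": 0, "wy": 0, "wz": 0, "hand": 0.1},
    {"x": 1.5, "y": -29.5, "z": 0, "wx": 0, "wy": 0, "wz": 0, "hand": 0.1},
    {"x": 1.5, "y": -29.5, "z": 0, "wx": 0, "wy": 0, "wz": 0, "hand": 0.1},
    {"x": 1.5, "y": -29.5, "z": 0, "wx": 0, "wy": 0, "wz": 0, "hand": 0.1},
    {"x": 1.5, "y": -29.5, "z": 0, "wx": 0, "wy": 0, "wz": 0, "hand": 0.1},
    {"x": 1.5, "y": -29.5, "z": 0, "wx": 0, "wy": 0, "wz": 0, "hand": 0.1},
    {"x": 1.5, "y": -29.5, "z": 0, "wx": 0, "wy": 0, "wz": 0, "hand": 0.1},
    {"x": 0, "y": 0, "z": 0, "wx": 0, "wy": 0, "wz": 0.105, "hand": 0.1},
    {"x": 0, "y": 0, "z": 0, "wx": 0, "wy": 0, "wz": 0, "hand": 0.1},
    {"x": 0, "y": 0, "z": 0, "wx": 0, "wy": 0, "wz": 0, "hand": 0.1},
  ],
)

```text
t: 18.97
eef_pos: [0.5142, 0.2339, 0.1096]
ee_rot: [3.126, -0.311, 0.001]
contact_force: [0.7, -0.4, -2.3]
opening: 0.0174
```

```bash
python3 w.py w10; python3 - <<'E'
from h import *
s=ctrl.observe();T=R.from_rotvec(s['ee_rot']).as_matrix();c=load('wrist')
Q=(cloud(c)-s['eef_pos'])@T*1000
m=(c['depth']>0)&(abs(Q[...,1])<10)&(Q[...,0]>25)&(Q[...,0]<95)&(Q[...,2]<15)&(Q[...,2]>0)
A=Q[m];print(A.mean(0),A.max(0),np.polyfit(A[:,0],A[:,2],1),np.polyfit(A[:,0],A[:,1],1))
c=cam('top');P=cloud(c);f=c['frame'].astype(int);v,u=np.mgrid[:400,:640]
m=(u>300)&(u<380)&(v>160)&(v<215)&(f[...,2]>f[...,0]+40)&(f[...,2]>f[...,1]+15)
p=np.array([ray_z(c,a,b,.026)[:2] for a,b in zip(u[m],v[m])]);print(m.sum(),p.mean(0),cv2.minAreaRect((p*1000).astype(np.float32)),np.median(P[m][:,2]))
E
```

```text
18.9667 [0.5142 0.2339 0.1096] yaw -11.37 [ 0.226  0.155  1.848 -0.     1.138  1.996]
[56.14652188 -1.21396767  8.55692819] [86.05054912  1.32643008 11.81512442] [-4.39330858e-04  8.58159509e+00] [-0.00198944 -1.1022676 ]
160 [ 0.58253302 -0.00998696] ((582.4486694335938, -9.631120681762695), (27.19325828552246, 59.97785186767578), 84.67723846435547) 0.025220805092000975
```

The pick is still level in the grip; the carrier is 60x27 mm, top at 25 mm, so flat on the tray. Lowering onto the rest.

Call:
step_arm(
  moves=[
    {"x": 0, "y": 0, "z": 15, "wx": 0, "wy": 0, "wz": 0, "hand": 0.1},
    {"x": 0, "y": 0, "z": 20, "wx": 0, "wy": 0, "wz": 0, "hand": 0.1},
    {"x": 0, "y": 0, "z": 20, "wx": 0, "wy": 0, "wz": 0, "hand": 0.1},
    {"x": 0, "y": 0, "z": 10, "wx": 0, "wy": 0, "wz": 0, "hand": 0.1},
    {"x": 0, "y": 0, "z": 4, "wx": 0, "wy": 0, "wz": 0, "hand": 0.1},
    {"x": 0, "y": 0, "z": 2, "wx": 0, "wy": 0, "wz": 0, "hand": 0.1},
    {"x": 0, "y": 0, "z": 2, "wx": 0, "wy": 0, "wz": 0, "hand": 0.1},
    {"x": 0, "y": 0, "z": 0, "wx": 0, "wy": 0, "wz": 0, "hand": 0.1},
    {"x": 0, "y": 0, "z": 0, "wx": 0, "wy": 0, "wz": 0, "hand": 0.1},
  ],
)

```text
t: 19.82
eef_pos: [0.5149, 0.2339, 0.0369]
ee_rot: [-3.125, 0.315, -0.002]
contact_force: [0.2, 0.3, -1.9]
opening: 0.0178
```

Call:
step_arm(
  moves=[
    {"x": 0, "y": 0, "z": 0.6, "wx": 0, "wy": 0, "wz": 0, "hand": 0.1},
    {"x": 0, "y": 0, "z": 0.6, "wx": 0, "wy": 0, "wz": 0, "hand": 0.1},
    {"x": 0, "y": 0, "z": 0, "wx": 0, "wy": 0, "wz": 0, "hand": 0.1},
  ],
)

```text
t: 20.07
eef_pos: [0.5143, 0.2339, 0.035]
ee_rot: [-3.126, 0.315, -0.001]
contact_force: [-0.4, 0.3, -1.5]
opening: 0.0176
```

Call:
step_arm(
  moves=[
    {"x": 0, "y": 0, "z": 0.3, "wx": 0, "wy": 0, "wz": 0, "hand": 0.1},
    {"x": 0, "y": 0, "z": 0, "wx": 0, "wy": 0, "wz": 0, "hand": 0.1},
    {"x": 0, "y": 0, "z": 0, "wx": 0, "wy": 0, "wz": 0, "hand": 0.1},
  ],
)

```text
t: 20.32
eef_pos: [0.5143, 0.2339, 0.0348]
ee_rot: [-3.126, 0.315, -0.001]
contact_force: [-1.1, -0.3, -0.1]
opening: 0.018
```

Call:
step_arm(
  moves=[
    {"x": 0, "y": 0, "z": 0.4, "wx": 0, "wy": 0, "wz": 0, "hand": 0.1},
    {"x": 0, "y": 0, "z": 0, "wx": 0, "wy": 0, "wz": 0, "hand": 0.1},
    {"x": 0, "y": 0, "z": 0, "wx": 0, "wy": 0, "wz": 0, "hand": 0.1},
  ],
)

```text
t: 20.57
eef_pos: [0.5143, 0.2339, 0.0347]
ee_rot: [-3.126, 0.315, -0.0]
contact_force: [-2.7, -0.8, 5.3]
opening: 0.0177
```

It's standing on the rest (5 N up). Release and withdraw.

Call:
step_arm(
  moves=[
    {"x": 0, "y": 0, "z": 0, "wx": 0, "wy": 0, "wz": 0, "hand": 0.3},
    {"x": 0, "y": 0, "z": 0, "wx": 0, "wy": 0, "wz": 0, "hand": 0.5},
    {"x": 0, "y": 0, "z": 0, "wx": 0, "wy": 0, "wz": 0, "hand": 0.5},
    {"x": 0, "y": 0, "z": 0, "wx": 0, "wy": 0, "wz": 0, "hand": 0.5},
    {"x": 0, "y": 0, "z": 0, "wx": 0, "wy": 0, "wz": 0, "hand": 0.5},
    {"x": 0, "y": 0, "z": -10, "wx": 0, "wy": 0, "wz": 0, "hand": 0.5},
    {"x": 0, "y": 0, "z": -20, "wx": 0, "wy": 0, "wz": 0, "hand": 0.5},
    {"x": 0, "y": 0, "z": -30, "wx": 0, "wy": 0, "wz": 0, "hand": 0.5},
    {"x": 0, "y": 0, "z": -30, "wx": 0, "wy": 0, "wz": 0, "hand": 0.5},
    {"x": 0, "y": 0, "z": -30, "wx": 0, "wy": 0, "wz": 0, "hand": 0.5},
    {"x": 0, "y": 0, "z": -30, "wx": 0, "wy": 0, "wz": 0, "hand": 0.5},
    {"x": 0, "y": 0, "z": 0, "wx": 0, "wy": 0, "wz": 0, "hand": 0.5},
    {"x": 0, "y": 0, "z": 0, "wx": 0, "wy": 0, "wz": 0, "hand": 0.5},
  ],
)

```text
t: 21.65
eef_pos: [0.5155, 0.2341, 0.187]
ee_rot: [-3.124, 0.315, -0.008]
contact_force: [0.1, 0.2, -0.1]
opening: 0.0471
```

```bash
python3 w.py w11; python3 - <<'E'
from h import *
c=load('wrist');P=cloud(c);b,g,r=[c['frame'][...,i].astype(int) for i in range(3)]
near=(c['depth']>0)&(np.hypot(P[...,0]-.514,P[...,1]-.232)<.1)
m=near&(r>120)&(b<90)&(P[...,2]>.08)&(P[...,2]<.092);print('handle',P[m].mean(0).round(4),m.sum())
u=np.array([.98,-.2]);q=P[...,:2]-[.514,.234];a=q@u;t=q@np.array([.2,.98])
m=near&(a>.05)&(a<.09)&(abs(t)<.012)&(P[...,2]>.012)&(P[...,2]<.035);A=P[m];print('shank z',np.median(A[:,2]),np.polyfit(a[m],A[:,2],1))
m=near&(np.maximum(r,b)<70)&(P[...,2]>.017)&(P[...,2]<.024)&(a<.05)&(a>-.05)&(abs(t)<.045);print('rest',m.sum(),cv2.minAreaRect(P[m][:,:2].astype(np.float32)*1000))
c=cam('top');f=c['frame'];a=cv2.resize(f[150:260,200:390],None,fx=4,fy=4,interpolation=cv2.INTER_CUBIC);cv2.imwrite('pics/end.png',a)
E
```

```text
21.65 [0.5155 0.2341 0.187 ] yaw -11.52 [ 0.226  0.064  1.795 -0.     1.277  1.998]
handle [0.5142 0.2346 0.0863] 511
shank z 0.026016091561303384 [-0.00108785  0.02605324]
rest 2939 ((517.9505615234375, 234.75927734375), (63.09294891357422, 78.81841278076172), 74.70586395263672)
```

View pics/w11.png

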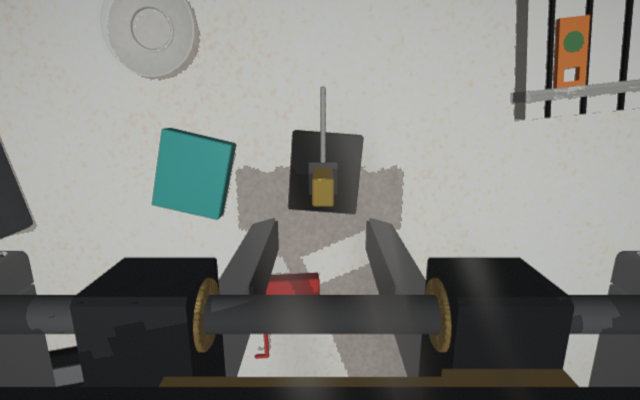

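View pics/end.png

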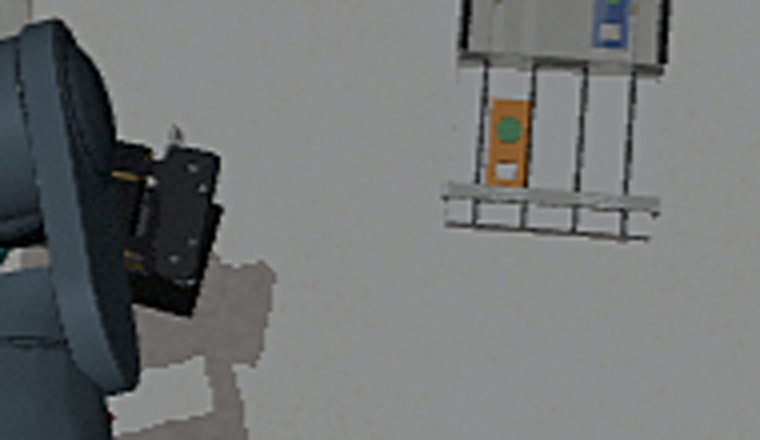

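Both pictures show the carrier flat between its rails against the bar, wholly out of the mouth, and the pick upright on its rest. The gripper is clear, so I'm handing in.

```bash
python3 -c "
from workcell import ctrl
print(ctrl.hand_in())"
```

```text
the job is handed in; nothing more can be done
None
```

I drew the orange carrier out of the left bay with the pick, stood the pick back on its black rest and handed the job in at about t = 21.7 s. The hand-in reports no verdict, so success rests on my own checks.

- **Pull:** dragging past the brake took about 3 N. I then crept up to the stop bar and held about 5–6 N for roughly 0.4 s before easing the hook off and lifting it out. These are wrist readings taken at the end of each move, noisy by about 1 N, so short peaks in between were not seen.
- **Carrier:** it lies flat between the rails and against the bar, with its top at about 25 mm. The front edge is about 83 mm before the mouth by the wrist camera.
- **Pick:** it stands level and released on the rest, about 4 mm from the rest's middle. The gripper is about 15 cm above the rest, touching nothing.
- **Others:** the blue carrier, the red pick and the turquoise block looked unmoved in the last pictures. I did not measure them or the bystanders.

One disagreement: the cameras read heights about 1.5–2 mm too high near the pick. I took hook heights from where the gripper stood when it gripped the pick on its rest instead.

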